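Refit the guide-roller unit: retaining rings and spring pin

TASK

The guide-roller unit is back from the wash: with the circlip pliers, spread a retaining ring and slide it down the axle into the groove above each roller that is on the unit, so that every roller is held by a closed ring; handle the rings with the pliers only, never with the fingers, and leave a spare ring lying on the desk. Once all the rings are on, knock the brass spring pin down flush with its boss by striking it with the held mallet - blows, not slow pushing, and not with the fingers. Finally stand the pliers back in their compartment of the tidy, stand the mallet back on its head on the rubber pad, and leave the other things on the desk undisturbed.

Things in the scene. Friction and masses are not known exactly. Their poses are not given: they have to be found in the camera images.
- ring_1: dark steel circlip for the 48 mm axles: 5 mm thick, bore 45, outside 59 relaxed, flat on the desk at first. Origin: bore centre, underside. Gap and two lugs at its own +x; the lugs' eyes are 7 x 7 mm through holes with 3 mm walls, centred at x 33, y +10 and -10 relaxed. Each half is a sprung arm hinged at the back, at x -20, y +17 or -17
- ring_1_l (a joint): opening of each arm of ring_1, rad (both alike): 0 relaxed or closed in a groove, stop 0.36. Eye y = 10 + 53 x opening, mm. 0.15 just fits the 48 mm axle (eyes 36 mm apart). At 0.27 (eyes 48 apart, 12 N each) there are 2 mm to spare all round and the axle's centre must lie 4.4 mm from the origin towards the gap, 28.5 mm from the line of the eyes
- ring_2: a second ring, the same as ring_1
- ring_2_l (a joint): opening of each arm of ring_2, rad, as for ring_1. A ring spread on the pins can be lifted by them; its back then droops by 0.1 to 0.2 rad
- pliers: straight circlip pliers, 177 long. Origin: between the pin ends; z towards the handles, y the spreading direction. Pivot at z 75. Squeezing SPREADS the tips. Pins 3.5 thick, 4.5 long, toed in 0.17 rad, below 8 x 7 mm shoulders. Jaws 11 thick (x; 18 at the pivot), 28 wide. Handles: flat bars 14 (x) x 8 (y) from z 111 to 177; grip at z 150, 62 over the outsides relaxed
- pliers_l (a joint): squeeze of each half of the pliers, rad (both alike): 0 relaxed, stop 0.29. Pin ends at y = +-(7.7 + 75 x squeeze), z = 16 x squeeze, mm: 0.027 suits the relaxed eyes; width over the handles at z 150 = 62 - 150 x squeeze mm. A spring pushes each handle out with 13 N relaxed to 21 N (33 N with a ring spread)
- tidy: grey desk tidy, fixed, 84 (x) x 130 (y) x 82 high, pens in its outer compartments up to 115 high. Origin: centre of underside. The pliers stand in the middle compartment, at the origin: inside 28 (x) x 46 (y), floor at 10, rim at 82 mm; their spreading direction along the tidy's y at the start
- unit: guide-roller unit, fixed: aluminium plate 110 (x) x 350 (y), top at 20 mm. Origin: centre of underside. Two upright steel axles 48 thick at y +95 (a) and -40 (b). Each has a brass-coloured groove 44 thick from 67.5 to 75 mm high, above it a 48 mm collar up to 83, bevelled at the top. At y -142 a grey boss 54 x 54, top at 45 mm, holds the spring pin
- axle_a (a point): centre of the top face of axle a, 83 mm above the desk
- axle_b (a point): centre of the top face of axle b, 83 mm above the desk
- roller_a: white roller on axle a: 80 across, bore 51, 45 high, loose, turns freely. Origin: centre of underside, 23 mm above the desk; its top at 68 mm is level with the groove's lower edge, so a spread ring set down on it can close into the groove. None if axle a has no roller this time
- roller_b: white roller on axle b: 80 across, bore 51, 45 high, loose, turns freely. Origin: centre of underside, 23 mm above the desk; its top at 68 mm is level with the groove's lower edge, so a spread ring set down on it can close into the groove. None if axle b has no roller this time
- spring_pin (a joint): brass-coloured slotted spring pin, 16 mm thick, upright in the boss: m driven down. 0 = head 16 mm proud of the boss, 0.016 = flush, the stop. Starts 12 to 16 mm proud. Tight: takes about 14 N to move and stays where it is left
- pin_bore (a point): centre of the boss's top face, 45 mm above the desk, where the pin's head is when flush
- mallet: mallet, 0.4 kg, standing on one white face: head a cylinder 56 across, 70 high; handle 22 wide (y) x 26 high, level, out to 200 mm along own -x, its axis 35 mm above the face. Origin: centre of the lower face. Centre of mass 11 mm behind the head's axis. Grip the handle from above some 52 mm behind the head's axis
- pad: black rubber pad 130 x 130 x 4 mm, fixed, on which the mallet stands; origin: centre of its underside
- mouse: bystander: red and black computer mouse, 100 x 56 x 29 mm; not to be disturbed. Origin: centre of its underside
- stapler: bystander: blue and black stapler, 130 x 36 x 43 mm; not to be disturbed. Origin: centre of its underside
- calculator: bystander: grey pocket calculator, 145 x 80 x 14 mm; not to be disturbed. Origin: centre of its underside
- pen: bystander: purple pen, 140 x 10 x 10 mm; not to be disturbed. Origin: centre of its underside
- sanitiser: bystander: white bottle with a blue cap, 60 across, 150 tall mm; not to be disturbed. Origin: centre of its underside
- grease_tin: bystander: steel tin with a green lid, 74 across, 48 tall mm; not to be disturbed. Origin: centre of its underside
Things that resemble listed ones, but are neither listed nor needed, are in the scene too. There is more than one size of the tidy; the one meant has the size given above.

How it is judged:
On the way, in this order (a step that is already met when the one before it is completed fails the run):
1. every roller on the unit has a closed ring in the groove above it (((horizontal distance between ring_1 and roller_a below 0.005 m and z of ring_1 in the frame of roller_a between 0.042 and 0.052 m and value of joint ring_1_l below 0.06 rad and angle between ring_1's own z axis and vertical below 0.1 rad) or (horizontal distance between ring_2 and roller_a below 0.005 m and z of ring_2 in the frame of roller_a between 0.042 and 0.052 m and value of joint ring_2_l below 0.06 rad and angle between ring_2's own z axis and vertical below 0.1 rad)) and ((horizontal distance between ring_1 and roller_b below 0.005 m and z of ring_1 in the frame of roller_b between 0.042 and 0.052 m and value of joint ring_1_l below 0.06 rad and angle between ring_1's own z axis and vertical below 0.1 rad) or (horizontal distance between ring_2 and roller_b below 0.005 m and z of ring_2 in the frame of roller_b between 0.042 and 0.052 m and value of joint ring_2_l below 0.06 rad and angle between ring_2's own z axis and vertical below 0.1 rad))), for 0.2 s.
2. the mallet strikes the spring pin down (contact force between mallet and unit above 3 N and velocity of joint spring_pin above 0.03 m/s).
At the end, for the whole second after the job is handed in: Each roller on the unit has a ring above it, centred within 5 mm, level, at groove height, arms closed (0.06 rad); a spare ring lies on the desk; the pin is flush within 2.5 mm; the pliers stand in the tidy's middle compartment and the mallet on its head within 60 mm of the pad's centre, at rest (all of step 1 and ((horizontal distance between ring_1 and roller_a below 0.005 m and z of ring_1 in the frame of roller_a between 0.042 and 0.052 m and value of joint ring_1_l below 0.06 rad and angle between ring_1's own z axis and vertical below 0.1 rad) or (horizontal distance between ring_1 and roller_b below 0.005 m and z of ring_1 in the frame of roller_b between 0.042 and 0.052 m and value of joint ring_1_l below 0.06 rad and angle between ring_1's own z axis and vertical below 0.1 rad) or height (world z) of ring_1 below 0.008 m) and ((horizontal distance between ring_2 and roller_a below 0.005 m and z of ring_2 in the frame of roller_a between 0.042 and 0.052 m and value of joint ring_2_l below 0.06 rad and angle between ring_2's own z axis and vertical below 0.1 rad) or (horizontal distance between ring_2 and roller_b below 0.005 m and z of ring_2 in the frame of roller_b between 0.042 and 0.052 m and value of joint ring_2_l below 0.06 rad and angle between ring_2's own z axis and vertical below 0.1 rad) or height (world z) of ring_2 below 0.008 m) and horizontal distance between roller_a and axle_a below 0.005 m and horizontal distance between roller_b and axle_b below 0.005 m and value of joint spring_pin above 0.0135 m and x of pliers in the frame of tidy between -0.02 and 0.02 m and y of pliers in the frame of tidy between -0.02 and 0.02 m and z of pliers in the frame of tidy below 0.03 m and angle between pliers's own z axis and vertical below 0.25 rad and linear speed of each of pliers, mallet below 0.03 m/s and horizontal distance between mallet and pad below 0.06 m and height (world z) of mallet below 0.012 m and angle between mallet's own z axis and vertical below 0.12 rad); the robot touches nothing.
It fails at once if a ring is handled with the fingers (contact force between the fingers and ring_1 above 2 N or contact force between the fingers and ring_2 above 2 N).
It fails at once if the spring pin is pushed with the fingers (contact force between the fingers and unit above 2 N and velocity of joint spring_pin above 0.01 m/s).
It fails at once if a bystander is moved by more than 3 cm (distance of any of mouse, stapler, calculator, pen, sanitiser, grease_tin from where it was at the start of the episode above 0.03 m).
Of roller_a, roller_b only 1 to 2 are there at a start; the rules pass over those that are not, and their reading is None.
At some moment in a run one of ring_1, ring_2 may be knocked a few centimetres aside while the robot is not near it.
It also fails if it takes over 210 s, if anything falls off the work surface, if the arm or the gripper's body presses on something with over 40 N, if the wrist force passes 120 N, or if a joint passes its speed limit or range.

ROBOT

A 6-joint arm with a two-finger parallel gripper is mounted at the origin on the work surface. World frame = base frame: x ahead of the robot, y to its left, z up, the work surface at z = 0. Lengths are in m, angles in rad, forces in N, time in s.
With the tool pointing down it reaches from about 0.225 to 0.875 m from the base axis. Payload 3.4 kg.
Tool frame: the origin (TCP) lies at the very end of the fingers, on their centre line; the grasp point (between the pads) lies 19 mm behind it; z points along the fingers, y is the line along which they close (so a half turn about z gives the same grasp; the last joint's range is limited). The gripper opens to 85 mm and grips with 20 to 120 N. Pads are 22 mm wide; open, the fingers measure 114 mm over their backs; the gripper's body (76 mm by 85 mm) begins 54 mm behind the grasp point. The pads swing forward as they close: fully open they stand 13 mm farther back than shut.
Start: joints at [1.214, 0.276, 1.505, -0, 1.361, -0.121], TCP at [0.134, 0.559, 0.231] pointing down, gripper open.
Joint ranges: [-2.89, 2.89], [-0.75, 2.08], [0.22, 2.7], [-1.18, 4.32], [0.11, 2.71], [-2.7, 2.7]. Speed limits (rad/s): [2.57, 2.57, 3.14, 3.14, 3.14, 3.14].

INTERFACE

Orientations are given as a unit quaternion [w, x, y, z].
In Python, from rig import get_state, optics, sign_off gives the robot as it stands.
- The arm moves only by the tool send_rows, never from a script. Its argument "increments" is a list of rows, each an object with "gripper": the gripper's target within -1 to 1 (shut at 1, half-way at 0, fully open at -1); "linear": the shift along the world's x, y, z in m, a list of three; "delta_rot": the turn, a rotation vector about the world's x, y, z in rad, a list of three. In form: [{"gripper": gripper, "linear": [dx, dy, dz], "delta_rot": [rx, ry, rz]}, ...]. A call has 1 to 8 rows; each row is the pose to reach, as a shift and turn from the pose commanded when the call began; what a row does not reach only later rows make up. A row lasts 1/10 s, in which the tool goes at most 50 mm and 8.59 degrees, less where a joint would pass 70% of its speed; a pose out of reach is approached as far as the arm can. A call with a gripper value outside its range is refused whole. The fingers move at their own pace and stop on an object; "newtons" is the grip in N (left out, the last holds). Time passes only in rows, so rows that repeat a pose let the fingers close. It gives the time, the measured TCP pose, the force, the opening and the grip force at its end, in the units of the state.
- get_state(): the state, without advancing time (a new reading comes with each control period).
- optics.get_image(name): name is "scene" or "side" or "wrist"; returns a dict with "pixels" (420x560x3 uint8, blue, green, red), "K" (3x3 intrinsics, pixels), "k1" (the pictures are not rectified: a ray, as slopes to the right and down, at radius r is drawn at 1 + k1 r^2 times it, then the intrinsics apply), "rvec" (rotation vector, rad) and "tvec" (3), from world to camera coordinates, as OpenCV has them; the wrist camera has in their place "T_tool_cam" (4x4, takes a point from camera to tool coordinates, whose origin is the TCP and whose axes are the flange's). Camera axes: x right, y down, z forward; pixel columns grow to the right and rows downward; lengths in m; the calibration is good to about 2 mm. A picture is of the moment at which its call begins: read the wrist's pose just before it. There is no depth.
- sign_off(): hands the job in; it is judged then, once.
The state is a dict: "clock": time; "qpos": joint angles; "qd": joint speeds; "effort": joint torques, N m; "position": TCP position; "ee_rot": TCP orientation; "contact_force": force on the tool from outside, world axes, zero at the start; "moment": the same for the moment, N m; "width": finger opening in m; "gripper_force": force on a finger pad.
Only numpy, scipy, OpenCV 4.12 (cv2) and the standard library are available. Lean on these libraries where they do the work, as an engineer would, in place of code of your own. Each camera call takes 0.05 s, during which the arm holds its last target. There are 200 camera calls.

## Working session

There is one attempt and no reset: what is moved stays moved. The work goes in short steps, Python scripts to look and compute and a tool call to move; the robot and the scene stay as the last step left them, time stands still between calls to the robot, and variables do not carry over. Pictures are saved under pics/ and viewed, at most 14 in all, crops included, and the job is handed in when it is done.

Besides the shell and the picture viewer there is one more tool, called after ">>>" as name(argument=value, ...) on one line, values as JSON. send_rows: Moves the arm, as the interface text tells. Its arguments: {"type":"object","properties":{"increments":{"type":"array"},"newtons":{"type":"number"}},"required":["increments"]}

```bash
ls; mkdir -p pics; cat > h.py <<'E'
import numpy as np, cv2
from rig import get_state, optics, sign_off
from scipy.spatial.transform import Rotation as R
def Rq(q): return R.from_quat([q[1],q[2],q[3],q[0]])
def grab(name,fn):
    s=get_state(); d=optics.get_image(name); cv2.imwrite(f'pics/{fn}.png',d['pixels'])
    if name=='wrist':
        T=np.eye(4);T[:3,:3]=Rq(s['ee_rot']).as_matrix();T[:3,3]=s['position'];M=T@d['T_tool_cam']
    else:
        M=np.eye(4);r=cv2.Rodrigues(np.array(d['rvec'],float))[0];M[:3,:3]=r.T;M[:3,3]=-r.T@np.array(d['tvec'],float).ravel()
    np.savez(f'pics/{fn}.npz',M=M,K=d['K'],k1=d['k1']); return d['pixels']
def load(fn): z=np.load(f'pics/{fn}.npz'); return z['M'],z['K'],float(z['k1'])
def ray(fn,u,v):
    M,K,k1=load(fn); x=cv2.undistortPoints(np.array([[[u,v]]],float),K,np.array([k1,0,0,0.]))[0,0]
    return M[:3,3],M[:3,:3]@np.array([x[0],x[1],1])
def px(fn,u,v,z):
    o,d=ray(fn,u,v); return (o+d*(z-o[2])/d[2]).round(4)
def proj(fn,P):
    M,K,k1=load(fn); p=(np.array(P,float).reshape(-1,3)-M[:3,3])@M[:3,:3]
    return cv2.projectPoints(p,np.zeros(3),np.zeros(3),K,np.array([k1,0,0,0.]))[0].reshape(-1,2).round(1)
def tri(obs):
    A=np.zeros((3,3));b=np.zeros(3)
    for fn,u,v in obs:
        o,d=ray(fn,u,v);d=d/np.linalg.norm(d);Q=np.eye(3)-np.outer(d,d);A+=Q;b+=Q@o
    return np.linalg.solve(A,b).round(4)
def crop(fn,u0,v0,u1,v1,k,out):
    im=cv2.imread(f'pics/{fn}.png')[v0:v1,u0:u1]; cv2.imwrite(f'pics/{out}.png',cv2.resize(im,None,fx=k,fy=k,interpolation=cv2.INTER_CUBIC))
E
python3 - <<'E'
from h import *
a=grab('scene','s0');b=grab('side','d0');grab('wrist','w0')
print(get_state())
for n in('s0','d0','w0'): print(n,load(n)[0].round(3).tolist(),load(n)[1][0,0],load(n)[2])
E
```

```text
pics
{'clock': 0.15, 'qpos': array([ 1.21398826e+00,  2.76475706e-01,  1.50584788e+00,  5.88473863e-05,
        1.36071999e+00, -1.20991439e-01]), 'qd': array([-0.00036074, -0.00294214, -0.00264505, -0.00111909, -0.00047102,
       -0.00095116]), 'effort': array([ 3.29255367e-03, -4.17147660e+01, -2.46032184e+01, -1.38232003e-04,
        7.58388836e-03, -3.30958642e-05]), 'position': array([0.13418066, 0.55871394, 0.23062141]), 'ee_rot': array([-1.99624044e-04,  1.17641388e-01,  9.93055878e-01, -6.98049771e-04]), 'contact_force': array([-0.19017471, -0.09749591,  0.53265342]), 'moment': array([-0.04382446,  0.03910815,  0.01904385]), 'gripper_force': 0.0, 'width': 0.08527324436396028}
s0 [[0.422, 0.496, -0.759, 1.571], [0.907, -0.221, 0.36, -0.49], [0.011, -0.84, -0.543, 0.854], [0.0, 0.0, 0.0, 1.0]] 470.3285578776319 -0.04862516530521322
d0 [[0.998, -0.038, 0.043, 0.461], [-0.057, -0.729, 0.682, -0.8], [0.006, -0.683, -0.73, 0.949], [0.0, 0.0, 0.0, 1.0]] 468.54770522142445 -0.054383509442949465
w0 [[0.234, 0.936, 0.263, 0.068], [0.972, -0.224, -0.066, 0.574], [-0.003, 0.271, -0.962, 0.373], [0.0, 0.0, 0.0, 1.0]] 312.56140913347843 -0.03293647297449888
```

View pics/s0.png

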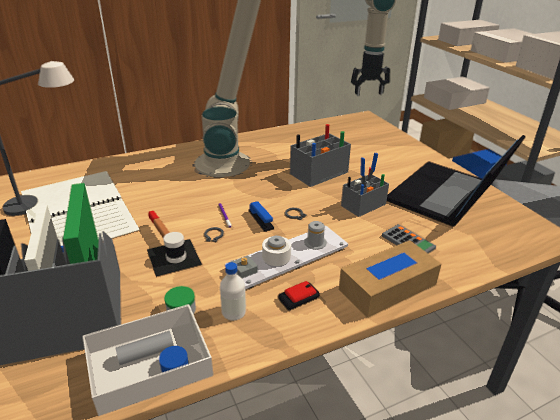

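View pics/d0.png

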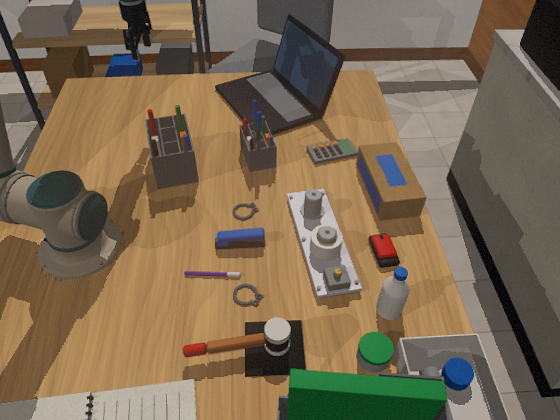

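The scene shows two tidies (side px 172,148 and 257,145). One unit is at (323,243) with a roller only on the axle nearest the boss. The rings are at (245,211) and (247,295), and the mallet is at (277,335). Next I'll take close crops.

```bash
python3 - <<'E'
from h import *
crop('d0',130,80,290,200,5,'c1')
crop('d0',225,185,365,300,5,'c2')
crop('s0',280,120,400,220,5,'c3')
a=cv2.imread('pics/c1.png');
E
```

```text
(no output)
```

View pics/c1.png

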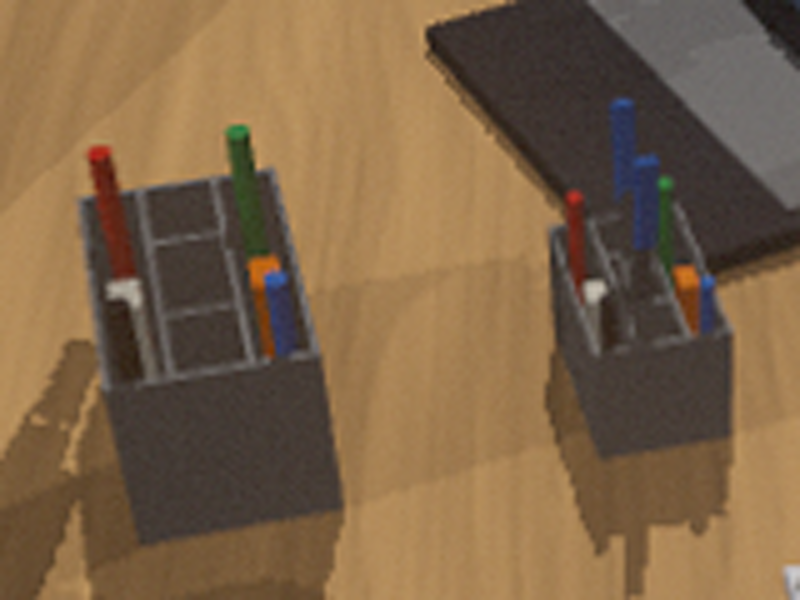

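View pics/c2.png

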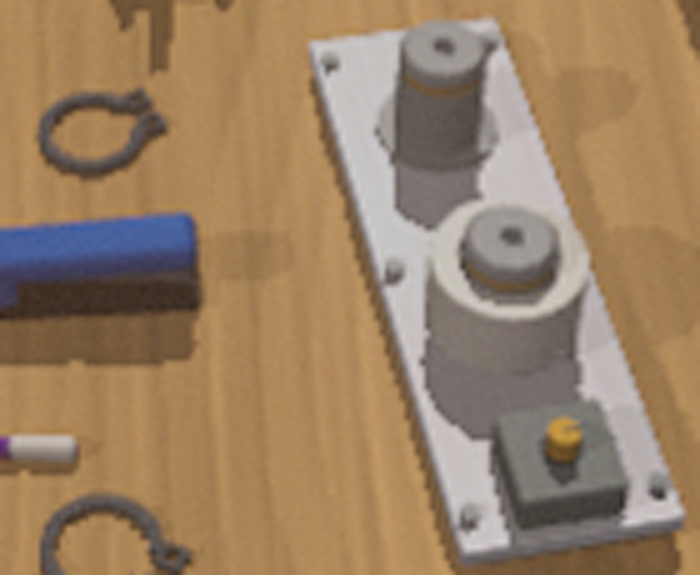

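View pics/c3.png

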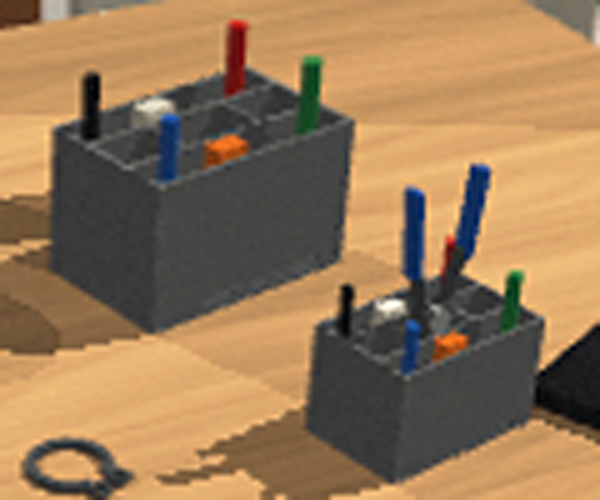

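```bash
python3 - <<'E'
from h import *
for n,u,v,z in [('tFL',250.6,150,.082),('tFR',276,145.6,.082),('tBL',240.4,126,.082),('tBR',265,120.6,.082),
 ('axa',313.6,194,.083),('axb',327.6,232.2,.083),('pin',338,271,.059),('p1',287.4,193.6,.02),('p2',324.4,189,.02),('p3',362,288.6,.02),('p4',317,296,.02),
 ('ringA',245,211,.003),('ringB',247,295,.003),('padc',275,347,.004),('mal top',277.5,327,.074),('mhend',190,350,.04),
 ('bFL',155,184,0),]: print(n,px('d0',u,v,z))
print('hF',tri([('d0',254.4,100.6),('s0',375.8,154)]),'hN',tri([('d0',259.2,112),('s0',362.8,158.4)]))
print(proj('s0',[px('d0',245,211,.003),px('d0',247,295,.003),px('d0',327.6,232.2,.083),px('d0',277.5,327,.074)]))
print(load('w0')[1], np.linalg.inv(np.eye(4)).shape)
E
```

```text
tFL [0.458  0.2714 0.082 ]
tFR [0.5332 0.2881 0.082 ]
tBL [0.4292 0.3899 0.082 ]
tBR [0.5063 0.4143 0.082 ]
axa [0.6203 0.0785 0.083 ]
axb [ 0.6393 -0.0564  0.083 ]
pin [ 0.6525 -0.1569  0.059 ]
p1 [0.5577 0.1478 0.02  ]
p2 [0.6652 0.1613 0.02  ]
p3 [ 0.7104 -0.1832  0.02  ]
p4 [ 0.6009 -0.1978  0.02  ]
ringA [0.4362 0.1021 0.003 ]
ringB [ 0.4368 -0.175   0.003 ]
padc [ 0.4957 -0.3141  0.004 ]
mal top [ 0.501  -0.3048  0.074 ]
mhend [ 0.3156 -0.3304  0.04  ]
bFL [0.1713 0.2292 0.    ]
hF [0.4744 0.3656 0.1863] hN [0.4863 0.3078 0.1871]
[[295.5 213.8]
 [214.4 234.3]
 [277.5 240.2]
 [175.3 237.4]]
[[312.56140913   0.         283.27191403]
 [  0.         312.56140913 209.67455247]
 [  0.           0.           1.        ]] (4, 4)
```

>>> send_rows(increments=[{"gripper":-1,"linear":[0.346,-0.222,0.09],"delta_rot":[0,0,0.436]},{"gripper":-1,"linear":[0.346,-0.222,0.09],"delta_rot":[0,0,0.436]},{"gripper":-1,"linear":[0.346,-0.222,0.09],"delta_rot":[0,0,0.436]},{"gripper":-1,"linear":[0.346,-0.222,0.09],"delta_rot":[0,0,0.436]},{"gripper":-1,"linear":[0.346,-0.222,0.09],"delta_rot":[0,0,0.436]},{"gripper":-1,"linear":[0.346,-0.222,0.09],"delta_rot":[0,0,0.436]},{"gripper":-1,"linear":[0.346,-0.222,0.09],"delta_rot":[0,0,0.436]},{"gripper":-1,"linear":[0.346,-0.222,0.09],"delta_rot":[0,0,0.436]}])

```text
clock: 0.95
position: [0.4554, 0.3526, 0.3147]
ee_rot: [-0.0, -0.1, 0.995, 0.0]
contact_force: [1.0, 0.7, -0.2]
width: 0.0849
gripper_force: 0.0
```

>>> send_rows(increments=[{"gripper":-0.8,"linear":[0,0,0],"delta_rot":[0,0,0]},{"gripper":-0.6,"linear":[0,0,0],"delta_rot":[0,0,0]},{"gripper":-0.4,"linear":[0,0,0],"delta_rot":[0,0,0]},{"gripper":-0.4,"linear":[0,0,0],"delta_rot":[0,0,0]},{"gripper":-0.4,"linear":[0,0,0],"delta_rot":[0,0,0]}])

```text
clock: 1.45
position: [0.4529, 0.3548, 0.3144]
ee_rot: [-0.0, -0.101, 0.995, 0.0]
contact_force: [0.7, 1.2, 0.1]
width: 0.0596
gripper_force: 0.0
```

```bash
python3 - <<'E'
from h import *
im=grab('wrist','w1'); s=get_state(); print(s['position'],Rq(s['ee_rot']).as_matrix().round(3).tolist(),s['width'])
print(proj('w1',[[.4744,.3656,.1863],[.4863,.3078,.187]]))
cv2.imwrite('pics/w1b.png',cv2.resize(im,None,fx=1.42,fy=1.42,interpolation=cv2.INTER_CUBIC))
E
```

```text
[0.45300768 0.35477812 0.31442899] [[-0.98, -0.201, -0.0], [-0.201, 0.98, 0.0], [0.0, 0.0, -1.0]] 0.05991122207453859
[[291.6 226.3]
 [226.8 226.6]]
```

View pics/w1b.png

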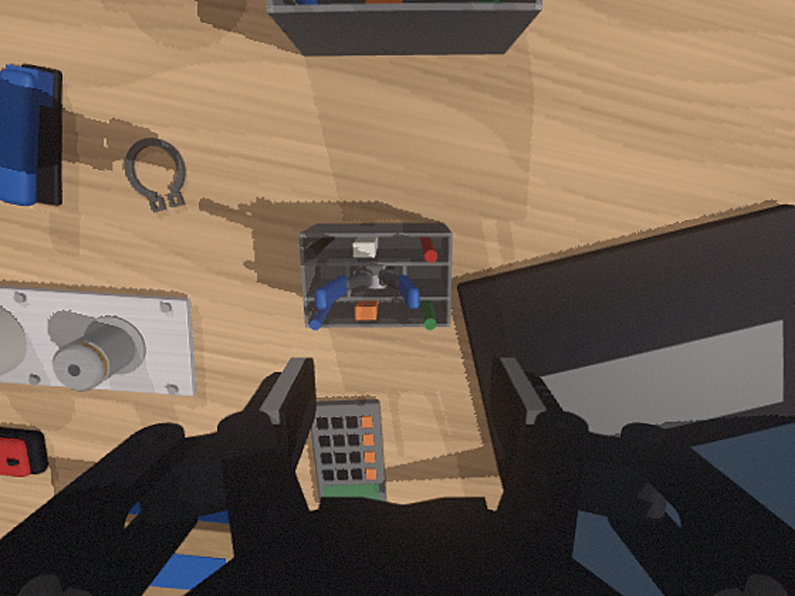

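```bash
python3 - <<'E'
from h import *
f=1.42
def q(u,v,z): return px('w1',u/f,v/f,z)
print('axa',q(74,370,.083))
for u,v in [(302,327),(450,327),(452,236),(300,234)]: print('t',q(u,v,.082))
print('hL',q(320,303,.187),'hR',q(411,303,.187))
print('hLtri',tri([('w1',320/f,303/f),('d0',259.2,112)]),'R',tri([('w1',411/f,303/f),('d0',254.4,100.6)]))
print('lugs',q(157,204,.005),q(176,200,.005),'c',q(155,168,.005))
print(proj('d0',[q(302,327,.082),q(452,236,.082)]))
crop('w1',195,140,335,240,5,'c4')
E
```

```text
axa [0.6197 0.0736 0.083 ]
t [0.5339 0.2783 0.082 ]
t [0.5072 0.4081 0.082 ]
t [0.4277 0.3911 0.082 ]
t [0.4518 0.2649 0.082 ]
hL [0.4742 0.3046 0.187 ] hR [0.4625 0.3611 0.187 ]
hLtri [0.4804 0.3054 0.187 ] R [0.4686 0.3622 0.1877]
lugs [0.4639 0.1027 0.005 ] [0.4561 0.1216 0.005 ] c [0.4289 0.0985 0.005 ]
[[276.4 147.7]
 [239.9 125.8]]
```

View pics/c4.png

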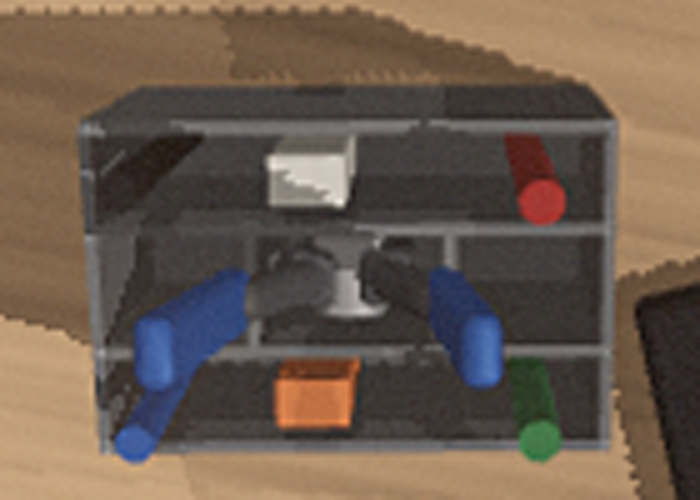

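```bash
python3 - <<'E'
from h import *
print(px('d0',254.4,101.5,.187),px('d0',259.2,113,.187),px('s0',375.8,154.5,.187),px('s0',362.8,159,.187))
print('w',px('w1',225.8,210.4,.187),px('w1',291,210.4,.187))
print('proj d0',proj('d0',[[.4742,.3046,.187],[.4625,.3611,.187]]),proj('s0',[[.4742,.3046,.187],[.4625,.3611,.187]]))
print('bolt',px('w1',195+350/5,140+250/5,.085))
d=optics
M,K,k=load('w1'); s=get_state(); print(M.round(4), s['position'])
E
```

```text
[0.4742 0.3624 0.187 ] [0.4861 0.3042 0.187 ] [0.4804 0.3606 0.187 ] [0.4904 0.3047 0.187 ]
w [0.4713 0.3045 0.187 ] [0.4595 0.3619 0.187 ]
proj d0 [[255.  113. ]
 [250.4 101.9]] [[359.9 156.9]
 [372.7 152.2]]
bolt [0.4685 0.3339 0.085 ]
[[-0.2008  0.943   0.2654  0.3859]
 [ 0.9796  0.1936  0.0534  0.34  ]
 [-0.001   0.2707 -0.9627  0.4568]
 [ 0.      0.      0.      1.    ]] [0.45300768 0.35477812 0.31442899]
```

```bash
python3 - <<'E'
from h import *
grab('side','d1');grab('scene','s1')
def blue(fn,u0,v0,u1,v1):
    im=cv2.imread(f'pics/{fn}.png')[v0:v1,u0:u1].astype(int)
    m=((im[...,0]>im[...,2]+40)&(im[...,0]>im[...,1]+30)).astype(np.uint8)
    n,l,st,c=cv2.connectedComponentsWithStats(m)
    return [(st[i].tolist(),(c[i]+[u0,v0]).round(1).tolist()) for i in range(1,n) if st[i,4]>8]
for f in('d0','d1'): print(f,blue(f,235,90,285,150))
for f in('s0','s1'): print(f,blue(f,350,145,390,200))
E
```

```text
d0 [([18, 13, 2, 14, 15], [253.1, 109.3]), ([21, 21, 6, 18, 27], [257.6, 116.9])]
d1 [([13, 11, 4, 4, 9], [249.0, 101.9]), ([17, 22, 5, 3, 11], [253.9, 112.6])]
s0 [([21, 8, 7, 19, 65], [374.2, 161.1]), ([11, 13, 4, 18, 58], [362.6, 166.6]), ([10, 39, 4, 11, 28], [361.8, 188.6])]
s1 [([19, 6, 6, 20, 66], [371.7, 160.0]), ([9, 11, 3, 19, 55], [360.0, 165.0]), ([11, 39, 3, 11, 27], [361.8, 188.5])]
```

>>> send_rows(increments=[{"gripper":-1,"linear":[0.0163,-0.0208,0],"delta_rot":[0.015,-0.0735,0]},{"gripper":-1,"linear":[0.0163,-0.0208,0],"delta_rot":[0.015,-0.0735,0]},{"gripper":-1,"linear":[0.0163,-0.0208,-0.04],"delta_rot":[0.015,-0.0735,0]},{"gripper":-1,"linear":[0.0163,-0.0208,-0.08],"delta_rot":[0.015,-0.0735,0]},{"gripper":-1,"linear":[0.0163,-0.0208,-0.08],"delta_rot":[0.015,-0.0735,0]}])

```text
clock: 2.1
position: [0.4663, 0.3317, 0.2289]
ee_rot: [0.031, -0.1, 0.995, 0.002]
contact_force: [-0.1, 0.0, -0.3]
width: 0.0855
gripper_force: 0.0
```

```bash
python3 - <<'E'
from h import *
grab('wrist','w2'); s=get_state(); print(s['position'],Rq(s['ee_rot']).as_matrix().round(3).tolist(),s['width'])
crop('w2',160,120,420,315,3,'c5')
E
```

```text
[0.46851985 0.33283614 0.23231736] [[-0.978, -0.199, 0.067], [-0.199, 0.98, 0.012], [-0.069, -0.001, -0.998]] 0.08528526202538715
```

View pics/c5.png

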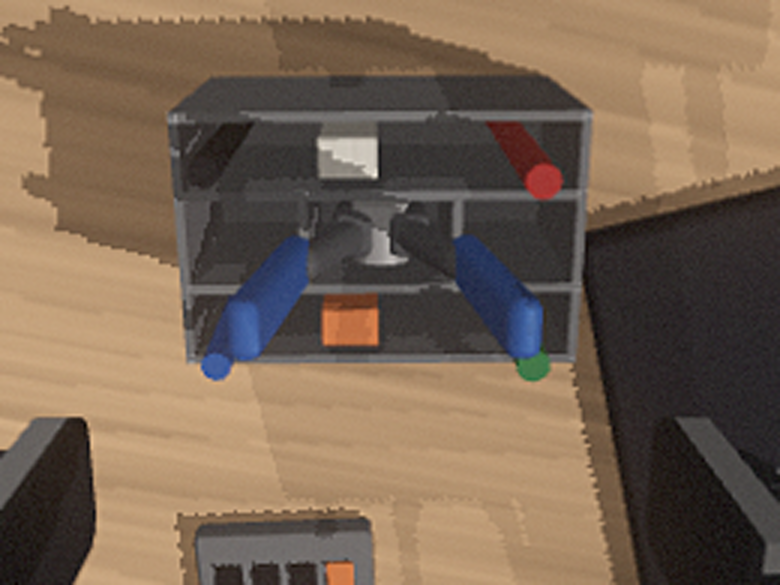

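```bash
python3 - <<'E'
from h import *
a=px('w2',241.3,230.7,.187);b=px('w2',335,230.7,.187);print(a,b,(a+b)/2,np.linalg.norm(a-b))
s=get_state();print(s['position'])
# tool-axis point at z=.187
t=Rq(s['ee_rot']).as_matrix()[:,2]; p=s['position']; print(p+t*(.187-p[2])/t[2])
E
```

```text
[0.4713 0.3045 0.187 ] [0.4596 0.3619 0.187 ] [0.46545 0.3332  0.187  ] 0.05858028678659742
[0.46851985 0.33283614 0.23231736]
[0.47158456 0.33340231 0.187     ]
```

>>> send_rows(increments=[{"gripper":-1,"linear":[0,-0.0005,-0.03],"delta_rot":[0,0,0]},{"gripper":-1,"linear":[0,-0.0005,-0.06],"delta_rot":[0,0,0]},{"gripper":-1,"linear":[0,-0.0005,-0.085],"delta_rot":[0,0,0]},{"gripper":-1,"linear":[0,-0.0005,-0.1],"delta_rot":[0,0,0]},{"gripper":-0.7,"linear":[0,-0.0005,-0.1],"delta_rot":[0,0,0]},{"gripper":-0.5,"linear":[0,-0.0005,-0.1],"delta_rot":[0,0,0]},{"gripper":-0.4,"linear":[0,-0.0005,-0.1],"delta_rot":[0,0,0]},{"gripper":-0.38,"linear":[0,-0.0005,-0.1],"delta_rot":[0,0,0]}], newtons=60)

```text
clock: 2.95
position: [0.4727, 0.3348, 0.1383]
ee_rot: [0.041, -0.1, 0.994, 0.006]
contact_force: [-1.1, 0.7, 5.2]
width: 0.059
gripper_force: 12.6
```

>>> send_rows(increments=[{"gripper":-0.38,"linear":[0,0,0],"delta_rot":[0,0,0]},{"gripper":-0.38,"linear":[0,0,0],"delta_rot":[0,0,0]},{"gripper":-0.38,"linear":[0,0,0],"delta_rot":[0,0,0]}])

```text
clock: 3.25
position: [0.4726, 0.3348, 0.1383]
ee_rot: [0.041, -0.1, 0.994, 0.006]
contact_force: [-1.4, 1.9, 5.4]
width: 0.0593
gripper_force: 12.6
```

>>> send_rows(increments=[{"gripper":-0.38,"linear":[0,0,0.02],"delta_rot":[0,0,0]},{"gripper":-0.38,"linear":[0,0,0.045],"delta_rot":[0,0,0]},{"gripper":-0.38,"linear":[0,0,0.075],"delta_rot":[0,0,0]},{"gripper":-0.38,"linear":[0,0,0.105],"delta_rot":[0,0,0]},{"gripper":-0.38,"linear":[0,0,0.13],"delta_rot":[0,0,0]},{"gripper":-0.38,"linear":[0,0,0.145],"delta_rot":[0,0,0]},{"gripper":-0.38,"linear":[0,0,0.145],"delta_rot":[-0.015,0.075,0]},{"gripper":-0.38,"linear":[0,0,0.145],"delta_rot":[-0.015,0.075,0]}])

```text
clock: 4.05
position: [0.4725, 0.3333, 0.2814]
ee_rot: [0.001, -0.1, 0.995, 0.001]
contact_force: [0.6, -0.2, -1.9]
width: 0.0591
gripper_force: 11.1
```

```bash
python3 - <<'E'
from h import *
grab('wrist','w3'); s=get_state(); print(s['position'],Rq(s['ee_rot']).as_matrix().round(3).tolist(),s['width'],s['gripper_force'],s['contact_force'])
a=cv2.imread('pics/w3.png')[110:360,130:420]; a=cv2.resize(a,None,fx=2.4,fy=2.4,interpolation=cv2.INTER_CUBIC);cv2.imwrite('pics/c6.png',a)
E
```

```text
[0.47168403 0.33303958 0.28049145] [[-0.98, -0.198, 0.001], [-0.198, 0.98, 0.001], [-0.002, 0.001, -1.0]] 0.05890452920674854 11.099722621729597 [ 0.18757143 -0.13987522 -2.7106815 ]
```

View pics/c6.png

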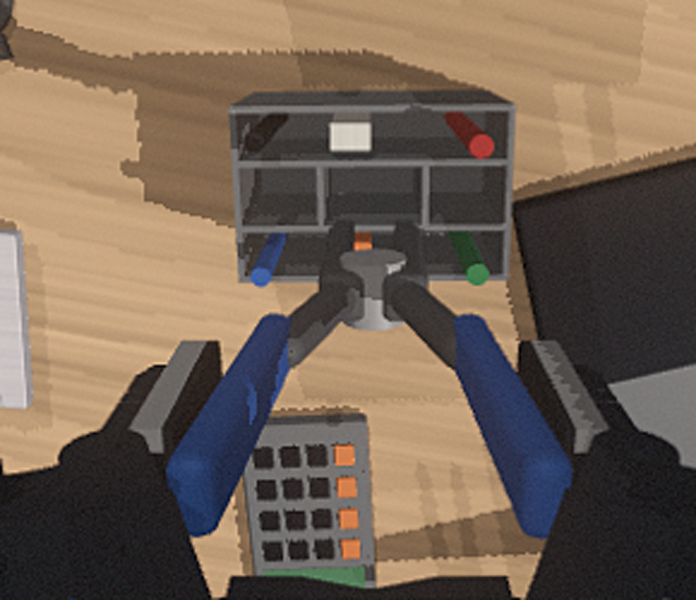

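```bash
python3 - <<'E'
from h import *
for z in(.155,.16,.165):
    print(z,[px('w3',130+u/2.4,110+v/2.4,z).tolist() for u,v in((330,222),(355,222),(395,222),(424,222))])
s=get_state();p=s['position'];Rm=Rq(s['ee_rot']).as_matrix()
print(proj('w3',[p+Rm@[x,y,.126] for x in(-.004,.004) for y in(-.0125,-.0055,.0055,.0125)]))
# ring in d1, w1: dark pixels near
im=cv2.imread('pics/w1.png')[80:160,70:150].astype(int); g=im.max(2); m=(g<75).astype(np.uint8)
n,l,st,c=cv2.connectedComponentsWithStats(m); print([(st[i].tolist(),(c[i]+[70,80]).round(1).tolist()) for i in range(1,n) if st[i,4]>20])
E
```

```text
0.155 [[0.4762, 0.3186, 0.155], [0.4744, 0.3277, 0.155], [0.4715, 0.3422, 0.155], [0.4693, 0.3527, 0.155]]
0.16 [[0.4749, 0.3186, 0.16], [0.4731, 0.3275, 0.16], [0.4702, 0.3417, 0.16], [0.4681, 0.352, 0.16]]
0.165 [[0.4736, 0.3186, 0.165], [0.4718, 0.3273, 0.165], [0.469, 0.3413, 0.165], [0.4669, 0.3514, 0.165]]
[[270.6 205.2]
 [278.4 205.2]
 [290.7 205.2]
 [298.6 205.2]
 [270.5 196.5]
 [278.4 196.5]
 [290.8 196.5]
 [298.7 196.5]]
[([19, 17, 38, 33, 260], [104.9, 106.1])]
```

>>> send_rows(increments=[{"gripper":-0.38,"linear":[-0.003,-0.04,0.01],"delta_rot":[0,0,0.05]},{"gripper":-0.38,"linear":[-0.006,-0.085,0.01],"delta_rot":[0,0,0.1]},{"gripper":-0.38,"linear":[-0.009,-0.13,0.01],"delta_rot":[0,0,0.15]},{"gripper":-0.38,"linear":[-0.012,-0.175,0.01],"delta_rot":[0,0,0.216]},{"gripper":-0.38,"linear":[-0.012,-0.21,-0.03],"delta_rot":[0,0,0.216]},{"gripper":-0.38,"linear":[-0.012,-0.221,-0.07],"delta_rot":[0,0,0.216]},{"gripper":-0.38,"linear":[-0.012,-0.221,-0.1],"delta_rot":[0,0,0.216]},{"gripper":-0.38,"linear":[-0.012,-0.221,-0.11],"delta_rot":[0,0,0.216]}])

```text
clock: 4.9
position: [0.4554, 0.111, 0.1667]
ee_rot: [-0.004, -0.206, 0.979, 0.0]
contact_force: [-0.9, -0.4, -2.5]
width: 0.0589
gripper_force: 11.1
```

>>> send_rows(increments=[{"gripper":-0.38,"linear":[0,0,0],"delta_rot":[0,0,0]},{"gripper":-0.38,"linear":[0,0,0],"delta_rot":[0,0,0]}])

```text
clock: 5.1
position: [0.4595, 0.1123, 0.1709]
ee_rot: [0.001, -0.207, 0.978, -0.0]
contact_force: [-1.1, -0.1, -1.0]
width: 0.0591
gripper_force: 11.1
```

```bash
python3 - <<'E'
from h import *
grab('wrist','w4'); grab('side','d4');s=get_state(); print(s['position'],Rq(s['ee_rot']).as_matrix().round(3).tolist(),s['width'],s['gripper_force'])
p=s['position'];Rm=Rq(s['ee_rot']).as_matrix()
print('pin ax',proj('w4',[p+[0,0,-.126]]),'ringc',proj('w4',[.4289,.0985,.005]),proj('w4',[.4639,.1027,.005]))
a=cv2.resize(cv2.imread('pics/w4.png')[100:240,220:360],None,fx=4.2,fy=4.2,interpolation=cv2.INTER_CUBIC)
cv2.imwrite('pics/c7.png',a)
E
```

```text
[0.45986346 0.11233369 0.17130144] [[-0.914, -0.405, 0.003], [-0.405, 0.914, 0.0], [-0.002, -0.001, -1.0]] 0.059171999717103324 11.073777551064268
pin ax [[284.8 202.8]] ringc [[284.6 159. ]] [[274.3 192.6]]
```

View pics/c7.png

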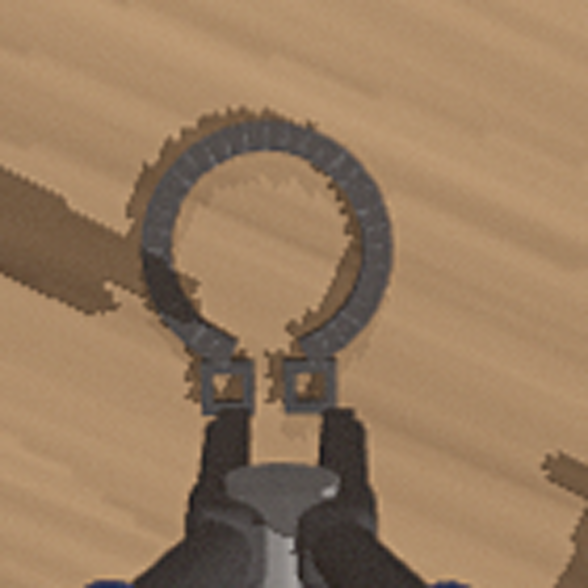

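```bash
python3 - <<'E'
from h import *
s=get_state();p=s['position'];Rm=Rq(s['ee_rot']).as_matrix()
c=lambda u,v:(220+u/4.2,100+v/4.2)
e=[px('w4',*c(227,386),.005),px('w4',*c(310,386),.005)]
rc=px('w4',*c(267,248),.005)
print('eyes',e,'d',np.linalg.norm(e[0]-e[1]),'dir',np.arctan2(-(e[1]-e[0])[0],(e[1]-e[0])[1]),'rc',rc)
for z in(.0455,.0495,.0535):
    a,b=px('w4',*c(229,412),z),px('w4',*c(343,412),z); print(z,np.linalg.norm(a-b),((a+b)/2-p)@Rm, (a+b)/2-Rm@[.0035,0,0])
m=(e[0]+e[1])/2; print('eye mid tool frame',(m-p)@Rm, m)
print('centre in tool',(rc-p)@Rm)
E
```

```text
eyes [array([0.4633, 0.1022, 0.005 ]), array([0.4553, 0.1204, 0.005 ])] d 0.019880643852752858 dir 0.4141385504762121 rc [0.4293 0.0976 0.005 ]
0.0455 0.02395203540411547 [0.00470245 0.00306944 0.12578747] [0.45784989 0.11466796 0.04550855]
0.0495 0.023637258724310658 [0.00565211 0.00299858 0.1217852 ] [0.45699989 0.11421796 0.04950855]
0.0535 0.023190515302597314 [0.0065358  0.00295318 0.11778308] [0.45619989 0.11381796 0.05350855]
eye mid tool frame [ 0.00134009 -0.00055874  0.16629927] [0.4593 0.1113 0.005 ]
centre in tool [ 0.03431805 -0.00093012  0.16621908]
```

>>> send_rows(increments=[{"gripper":-0.38,"linear":[0.0021,-0.0032,-0.01],"delta_rot":[0,0,0]},{"gripper":-0.38,"linear":[0.0021,-0.0032,-0.02],"delta_rot":[0,0,0]},{"gripper":-0.38,"linear":[0.0021,-0.0032,-0.029],"delta_rot":[0,0,0]},{"gripper":-0.38,"linear":[0.0021,-0.0032,-0.029],"delta_rot":[0,0,0]},{"gripper":-0.38,"linear":[0.0021,-0.0032,-0.029],"delta_rot":[0,0,0]}])

```text
clock: 5.7
position: [0.4602, 0.1085, 0.14]
ee_rot: [-0.001, -0.207, 0.978, 0.0]
contact_force: [0.8, -0.1, -2.5]
width: 0.059
gripper_force: 11.1
```

```bash
python3 - <<'E'
from h import *
grab('wrist','w5'); grab('side','d5');s=get_state(); print(s['position'],Rq(s['ee_rot']).as_matrix().round(3).tolist(),s['width'],s['contact_force'])
a=cv2.resize(cv2.imread('pics/w5.png')[150:250,235:335],None,fx=5.8,fy=5.8,interpolation=cv2.INTER_CUBIC)
b=cv2.resize(cv2.imread('pics/d5.png')[140:240,215:265],None,fx=4.4,fy=5.8,interpolation=cv2.INTER_CUBIC)
cv2.imwrite('pics/c8.png',np.hstack([a,b]))
E
```

```text
[0.46073547 0.10855895 0.14060225] [[-0.915, -0.404, -0.001], [-0.404, 0.915, -0.0], [0.001, 0.0, -1.0]] 0.05891130365252987 [-0.31494715  0.33182126 -1.67634482]
```

View pics/c8.png

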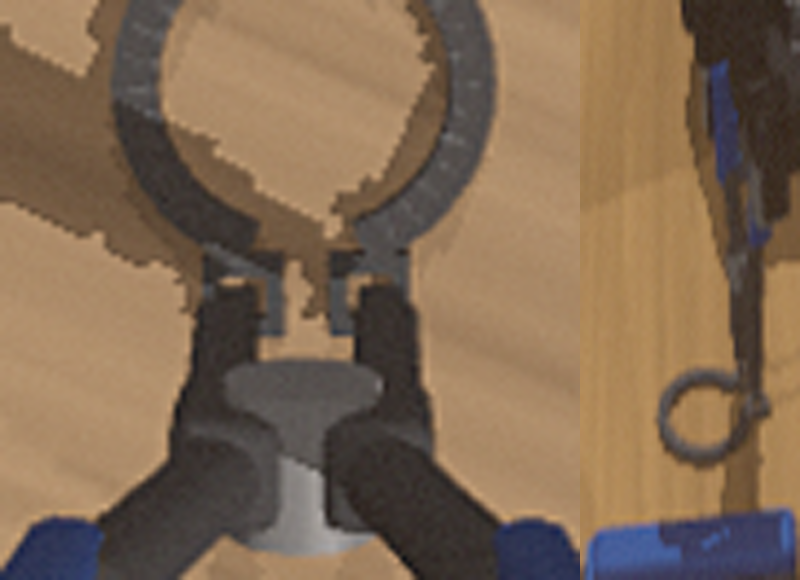

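>>> send_rows(increments=[{"gripper":-0.41,"linear":[0,0,0],"delta_rot":[0,0,0]},{"gripper":-0.41,"linear":[0,0,-0.003],"delta_rot":[0,0,0]},{"gripper":-0.41,"linear":[0,0,-0.005],"delta_rot":[0,0,0]},{"gripper":-0.41,"linear":[0,0,-0.007],"delta_rot":[0,0,0]},{"gripper":-0.41,"linear":[0,0,-0.0085],"delta_rot":[0,0,0]},{"gripper":-0.41,"linear":[0,0,-0.0095],"delta_rot":[0,0,0]},{"gripper":-0.41,"linear":[0,0,-0.0095],"delta_rot":[0,0,0]}])

```text
clock: 6.5
position: [0.4603, 0.1085, 0.1308]
ee_rot: [-0.001, -0.207, 0.978, 0.0]
contact_force: [0.1, -0.1, -2.3]
width: 0.0602
gripper_force: 10.9
```

>>> send_rows(increments=[{"gripper":-0.41,"linear":[0,0,-0.001],"delta_rot":[0,0,0]},{"gripper":-0.41,"linear":[0,0,-0.001],"delta_rot":[0,0,0]},{"gripper":-0.41,"linear":[0,0,-0.001],"delta_rot":[0,0,0]}])

```text
clock: 6.8
position: [0.4605, 0.1085, 0.13]
ee_rot: [-0.001, -0.207, 0.978, 0.0]
contact_force: [-0.6, 0.6, -2.9]
width: 0.0601
gripper_force: 10.9
```

```bash
python3 - <<'E'
from h import *
grab('wrist','w6'); s=get_state(); print(s['position'],s['width'],s['contact_force'])
a=cv2.resize(cv2.imread('pics/w6.png')[150:250,235:335],None,fx=5.8,fy=5.8,interpolation=cv2.INTER_CUBIC)
cv2.imwrite('pics/c9.png',a)
E
```

```text
[0.46047891 0.10854018 0.12999761] 0.060287304061114946 [-0.32874213  0.13943021 -2.10907707]
```

>>> send_rows(increments=[{"gripper":-0.41,"linear":[0,0,-0.001],"delta_rot":[0,0,0]},{"gripper":-0.41,"linear":[0,0,-0.002],"delta_rot":[0,0,0]},{"gripper":-0.41,"linear":[0,0,-0.002],"delta_rot":[0,0,0]}])

```text
clock: 7.15
position: [0.4618, 0.1089, 0.1292]
ee_rot: [0.001, -0.206, 0.978, 0.0]
contact_force: [0.2, 0.3, 5.2]
width: 0.0602
gripper_force: 11.7
```

>>> send_rows(increments=[{"gripper":-0.41,"linear":[0,0,-0.001],"delta_rot":[0,0,0]},{"gripper":-0.41,"linear":[0,0,-0.0015],"delta_rot":[0,0,0]},{"gripper":-0.41,"linear":[0,0,-0.0015],"delta_rot":[0,0,0]}])

```text
clock: 7.45
position: [0.4629, 0.1091, 0.1289]
ee_rot: [0.002, -0.206, 0.978, 0.0]
contact_force: [-0.7, 0.6, 10.2]
width: 0.0603
gripper_force: 12.1
```

>>> send_rows(increments=[{"gripper":-0.41,"linear":[0,0,0.0035],"delta_rot":[0,0,0]},{"gripper":-0.3,"linear":[0,0,0.0035],"delta_rot":[0,0,0]},{"gripper":-0.2,"linear":[0,0,0.0035],"delta_rot":[0,0,0]},{"gripper":-0.1,"linear":[0,0,0.0035],"delta_rot":[0,0,0]},{"gripper":-0.1,"linear":[0,0,0.0035],"delta_rot":[0,0,0]},{"gripper":-0.1,"linear":[0,0,0.0035],"delta_rot":[0,0,0]}])

```text
clock: 8.05
position: [0.462, 0.1104, 0.1325]
ee_rot: [0.002, -0.206, 0.979, 0.002]
contact_force: [-2.2, 4.5, 16.2]
width: 0.0477
gripper_force: 22.3
```

```bash
python3 - <<'E'
from h import *
grab('wrist','w7'); s=get_state(); print(s['position'],s['width'],s['contact_force'],s['gripper_force'])
a=cv2.resize(cv2.imread('pics/w7.png')[150:250,225:345],None,fx=5,fy=5,interpolation=cv2.INTER_CUBIC)
cv2.imwrite('pics/c10.png',a)
E
```

```text
[0.46199457 0.11039342 0.13247914] 0.04749389587829269 [-2.26049381  4.87365233 15.94022564] 22.329528863774613
```

View pics/c10.png

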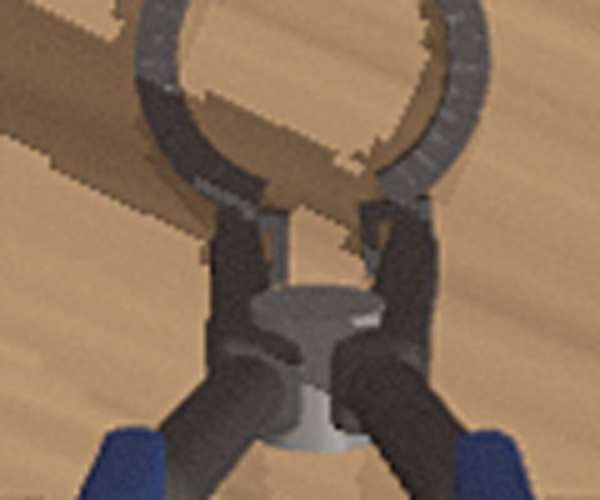

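>>> send_rows(increments=[{"gripper":-0.1,"linear":[0,0,0.002],"delta_rot":[0,0,0]},{"gripper":0.0,"linear":[0,0,0.003],"delta_rot":[0,0,0]},{"gripper":0.1,"linear":[0,0,0.0035],"delta_rot":[0,0,0]},{"gripper":0.2,"linear":[0,0,0.004],"delta_rot":[0,0,0]},{"gripper":0.2,"linear":[0,0,0.004],"delta_rot":[0,0,0]},{"gripper":0.2,"linear":[0,0,0.004],"delta_rot":[0,0,0]}])

```text
clock: 8.7
position: [0.4612, 0.1098, 0.1351]
ee_rot: [0.0, -0.206, 0.979, 0.001]
contact_force: [-1.8, 4.5, 8.8]
width: 0.0346
gripper_force: 31.5
```

>>> send_rows(increments=[{"gripper":0.27,"linear":[0,0,0.0005],"delta_rot":[0,0,0]},{"gripper":0.34,"linear":[0,0,0.001],"delta_rot":[0,0,0]},{"gripper":0.4,"linear":[0,0,0.001],"delta_rot":[0,0,0]},{"gripper":0.43,"linear":[0,0,0.001],"delta_rot":[0,0,0]},{"gripper":0.43,"linear":[0,0,0.001],"delta_rot":[0,0,0]},{"gripper":0.43,"linear":[0,0,0.001],"delta_rot":[0,0,0]}])

```text
clock: 9.3
position: [0.4612, 0.1096, 0.136]
ee_rot: [0.0, -0.206, 0.978, 0.001]
contact_force: [-1.9, 3.1, 9.2]
width: 0.0251
gripper_force: 37.8
```

```bash
python3 - <<'E'
from h import *
im=grab('wrist','w8'); s=get_state(); print(s['position'],s['width'],s['contact_force'],s['gripper_force'])
# ascii-free check: dark profile rows across lugs
g=im.max(2).astype(int)
for v in range(176,206,3): 
    r=g[v,215:355]; print(v,''.join('#' if x<62 else '+' if x<95 else '.' for x in r))
E
```

```text
[0.46121681 0.10956567 0.13605913] 0.024792419970730402 [-0.83993882  4.01740323  9.11626591] 37.76341344695538
176 .......................................##++#++#+..........................................................+++++++++.........................
179 .......................................+++#++#+#+.......................................................+#++++++++..........................
182 .........................................++++.+++++...................................................++++++++++............................
185 ..........................................+++++++.++++.............................................++++.++++++..............................
188 .............................................++++++++..+++.........................................++++++++++...............................
191 ................................................+#+++++++..........................................+###++.++++..............................
194 ...............................................+##+++.++###+....................................+#+++##+++..+++.............................
197 ...............................................+###+#+#++++++....................................++++.+####+++++............................
200 ...............................................###++######+++.....................................+#####+##+++++............................
203 ..............................................+#####++++####...................................+####+##+++++++++............................
```

>>> send_rows(increments=[{"gripper":0.48,"linear":[0,0,0],"delta_rot":[0,0,0]},{"gripper":0.53,"linear":[0,0,0.0],"delta_rot":[0,0,0]},{"gripper":0.53,"linear":[0,0,0.001],"delta_rot":[0,0,0]},{"gripper":0.53,"linear":[0,0,0.001],"delta_rot":[0,0,0]},{"gripper":0.53,"linear":[0,0,0.001],"delta_rot":[0,0,0]}], newtons=80)

```text
clock: 9.85
position: [0.4608, 0.1089, 0.1363]
ee_rot: [-0.0, -0.206, 0.978, 0.0]
contact_force: [0.2, 2.0, 6.0]
width: 0.0211
gripper_force: 38.7
```

>>> send_rows(increments=[{"gripper":0.53,"linear":[0,0,0.005],"delta_rot":[0,0,0]},{"gripper":0.53,"linear":[0,0,0.01],"delta_rot":[0,0,0]},{"gripper":0.53,"linear":[0,0,0.015],"delta_rot":[0,0,0]},{"gripper":0.53,"linear":[0,0,0.02],"delta_rot":[0,0,0]},{"gripper":0.53,"linear":[0,0,0.025],"delta_rot":[0,0,0]},{"gripper":0.53,"linear":[0,0,0.03],"delta_rot":[0,0,0]},{"gripper":0.53,"linear":[0,0,0.035],"delta_rot":[0,0,0]},{"gripper":0.53,"linear":[0,0,0.035],"delta_rot":[0,0,0]}])

```text
clock: 10.65
position: [0.461, 0.1086, 0.1718]
ee_rot: [0.0, -0.207, 0.978, -0.0]
contact_force: [1.0, 0.5, -2.0]
width: 0.0206
gripper_force: 37.1
```

```bash
python3 - <<'E'
from h import *
im=grab('wrist','w9'); s=get_state(); print(s['position'],s['width'],s['contact_force'],s['gripper_force'])
g=im.max(2).astype(int)
for v in range(120,210,4): 
    r=g[v,215:355]; print(v,''.join('#' if x<62 else '+' if x<95 else '.' for x in r))
E
```

```text
[0.46075542 0.10857222 0.17139548] 0.02105466224034394 [ 0.34763588 -0.02541568 -3.56487993] 37.08787370240316
120 ............................................................................................................................................
124 ............................................................................................................................................
128 ............................................................................................................................................
132 ....................................................................+++++++++++++++++++.....................................................
136 ...........................................................+++++++.++++.+++..+++..+++.+++++++++.............................................
140 ......................................................++..+++..++++....................++++++..++++++++.....................................
144 ................................................+++++++++++.+.................................+++..+++++++++.......
[... 1645 characters left out ...]
............................++++++.................................................++++++++.............................
196 ............................................+#+###++++++++........................................##+++...+.+++++...........................
200 ............................................###+##+####+++.........................................#########+++++...........................
204 ...........................................++##+##++##+###......................................+#####++++++++++++..........................
208 .............................................#######++#+#+###....++++++++++++++++++++.......##+#####+++++++++++.............................
```

>>> send_rows(increments=[{"gripper":0.53,"linear":[0,0,0.03],"delta_rot":[0,0,0]},{"gripper":0.53,"linear":[0.02,-0.015,0.06],"delta_rot":[0,0,0]},{"gripper":0.53,"linear":[0.05,-0.038,0.075],"delta_rot":[0,0,0]},{"gripper":0.53,"linear":[0.08,-0.06,0.075],"delta_rot":[0,0,0]},{"gripper":0.53,"linear":[0.11,-0.083,0.075],"delta_rot":[0,0,0]},{"gripper":0.53,"linear":[0.14,-0.105,0.075],"delta_rot":[0,0,0]},{"gripper":0.53,"linear":[0.17,-0.128,0.075],"delta_rot":[0,0,0]},{"gripper":0.53,"linear":[0.19,-0.143,0.075],"delta_rot":[0,0,0]}])

```text
clock: 11.5
position: [0.6524, -0.0364, 0.2449]
ee_rot: [-0.001, -0.206, 0.979, -0.0]
contact_force: [-0.1, 0.4, -3.2]
width: 0.0211
gripper_force: 36.5
```

>>> send_rows(increments=[{"gripper":0.53,"linear":[0.0145,-0.0105,0],"delta_rot":[0,0,0]},{"gripper":0.53,"linear":[0.0145,-0.0105,0],"delta_rot":[0,0,0]},{"gripper":0.53,"linear":[0.0145,-0.0105,0],"delta_rot":[0,0,0]},{"gripper":0.53,"linear":[0.0145,-0.0105,0],"delta_rot":[0,0,0]}])

```text
clock: 11.9
position: [0.6639, -0.0441, 0.2458]
ee_rot: [-0.001, -0.207, 0.978, 0.001]
contact_force: [-0.1, 0.0, -2.6]
width: 0.0207
gripper_force: 36.6
```

```bash
python3 - <<'E'
from h import *
im=grab('wrist','wa'); s=get_state(); print(s['position'],Rq(s['ee_rot']).as_matrix().round(3).tolist(),s['width'],s['contact_force'],s['gripper_force'])
a=cv2.resize(im[110:240,215:355],None,fx=4.5,fy=4.5,interpolation=cv2.INTER_CUBIC)
cv2.imwrite('pics/c11.png',a)
E
```

```text
[ 0.66395627 -0.04405262  0.24608952] [[-0.914, -0.405, -0.002], [-0.405, 0.914, 0.0], [0.002, 0.001, -1.0]] 0.020905488263865176 [ 0.74589773 -0.73983275 -2.24139876] 36.551604790147394
```

View pics/c11.png

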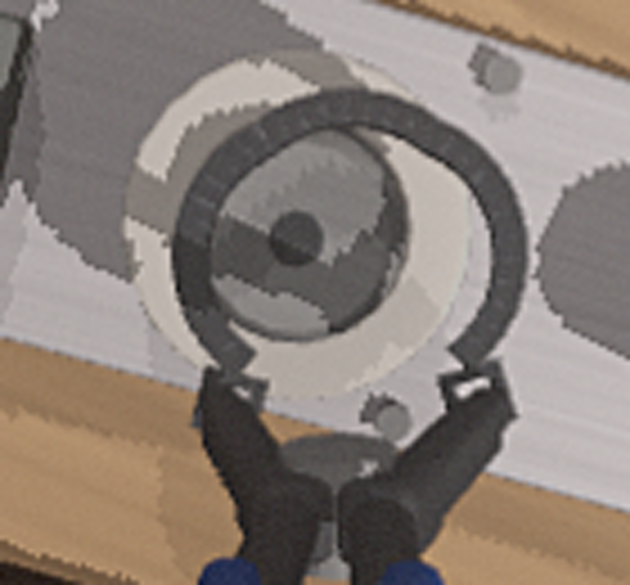

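```bash
python3 - <<'E'
from h import *
s=get_state();p=s['position'];Rm=Rq(s['ee_rot']).as_matrix()
c=lambda u,v:(215+u/4.5,110+v/4.5)
T=lambda u,v,z:((px('wa',*c(u,v),z)-p)@Rm*1000).round(1)
print('axle',T(295,238,.083), px('wa',*c(295,238),.083))
print('roller rim L,R',T(127,215,.068),T(470,220,.068))
for z in(.108,.112): print('ring L,R',T(172,245,z),T(527,245,z))
for z in(.105,.1,.095): print('back',T(345,88,z))
print('lug eyes',T(247,390,.114),T(478,385,.114),'top edge',T(236,373,.114),T(475,367,.114))
print('jawtip',T(215,378,.1135),T(500,375,.1135))
E
```

```text
axle [ 30.5  -3.9 163.1] [ 0.6373 -0.0599  0.083 ]
roller rim L,R [ 33.8 -42.1 178.1] [ 32.6  35.6 178.2]
ring L,R [ 32.2 -28.2 138.1] [ 32.3  42.5 138.2]
ring L,R [ 32.7 -27.8 134.1] [ 32.8  41.9 134.2]
back [ 62.5   6.2 141.2]
back [ 62.4   6.2 146.2]
back [ 62.3   6.4 151.2]
lug eyes [  4.  -13.3 132.1] [  5.1  32.9 132.1] top edge [  7.5 -15.5 132.1] [  8.7  32.2 132.1]
jawtip [  6.4 -19.7 132.6] [  6.9  37.3 132.6]
```

>>> send_rows(increments=[{"gripper":0.53,"linear":[0.004,-0.0104,0],"delta_rot":[0,0,0]},{"gripper":0.53,"linear":[0.004,-0.0104,-0.006],"delta_rot":[0,0,0]},{"gripper":0.53,"linear":[0.004,-0.0104,-0.012],"delta_rot":[0,0,0]},{"gripper":0.53,"linear":[0.004,-0.0104,-0.012],"delta_rot":[0,0,0]},{"gripper":0.53,"linear":[0.004,-0.0104,-0.012],"delta_rot":[0,0,0]}])

```text
clock: 12.45
position: [0.6686, -0.0552, 0.2335]
ee_rot: [-0.001, -0.207, 0.978, 0.0]
contact_force: [0.5, -1.0, -1.6]
width: 0.0205
gripper_force: 36.6
```

```bash
python3 - <<'E'
from h import *
im=grab('wrist','wb'); s=get_state(); print(s['position'],s['width'],s['contact_force'],s['gripper_force'])
g=im.max(2).astype(int)
for v in range(124,206,2): 
    r=g[v,238:350]; print(v,''.join('#' if x<78 else '+' if x<112 else '-' if x<150 else '.' for x in r))
E
```

```text
[ 0.66888022 -0.05522489  0.23378493] 0.020920978929093875 [-0.28186952 -0.00913666 -2.27171196] 36.553399614058435
124 -----------------------------------------------------........................................----+-------.......
126 ---------------------------------------------------------......................................-+--------.......
128 -------------------------------------------------------------..................................-+--------.......
130 ---------------------------------..-........-..++++++++++++++++--................................-------........
132 -----------------------------............-++###++##++++++#++#++###+-............................................
134 --------------------------...........-+###++#+++#+++#++#++++++++++++##+-........................................
136 -------------------------.........++###++##++#+#++++++++++++#++++++++++#++-.....................................
138 -----------------------........--+++#+++++#+++##################+++++++++++##+-.................................
140 --------------------+-.......+###++++##+++##
[... 3112 characters left out ...]
94 -..-.......--........-#####+++++++---.....................................+######+-..-##+.......................
196 .....--...........---+#######--++###-......................................##+-...-+++###+......................
198 .....-..-..---......-#########+--##+.......................................+##+-+#########-.....................
200 ............-..-.-..+##############+..................................-.---.##############+.....................
202 .......--.-........-##############+....-.-...........................++++##################+....................
204 ...........--.-...-+###############+...........--...................+++##################+......................
```

>>> send_rows(increments=[{"gripper":0.53,"linear":[0,0,-0.005],"delta_rot":[0,0,0]},{"gripper":0.53,"linear":[0,0,-0.01],"delta_rot":[0,0,0]},{"gripper":0.53,"linear":[0,0,-0.015],"delta_rot":[0,0,0]},{"gripper":0.53,"linear":[0,0,-0.018],"delta_rot":[0,0,0]},{"gripper":0.53,"linear":[0,0,-0.018],"delta_rot":[0,0,0]}])

```text
clock: 13.0
position: [0.6687, -0.0553, 0.2152]
ee_rot: [-0.001, -0.207, 0.978, 0.0]
contact_force: [-0.8, -0.5, -1.5]
width: 0.0208
gripper_force: 36.5
```

>>> send_rows(increments=[{"gripper":0.53,"linear":[0,0,-0.003],"delta_rot":[0,0,0]},{"gripper":0.53,"linear":[0,0,-0.006],"delta_rot":[0,0,0]},{"gripper":0.53,"linear":[0,0,-0.007],"delta_rot":[0,0,0]},{"gripper":0.53,"linear":[0,0,-0.007],"delta_rot":[0,0,0]}])

```text
clock: 13.4
position: [0.669, -0.0553, 0.2089]
ee_rot: [-0.001, -0.207, 0.978, 0.0]
contact_force: [0.7, 0.4, -1.9]
width: 0.0208
gripper_force: 36.6
```

```bash
cat >> h.py <<'E'
def asc(fn,u0,u1,v0,v1,st=2):
    g=cv2.imread(f'pics/{fn}.png').max(2).astype(int)
    for v in range(v0,v1,st): print(v,''.join('#' if x<78 else '+' if x<112 else '-' if x<150 else '.' for x in g[v,u0:u1]))
E
python3 - <<'E'
from h import *
im=grab('wrist','wc'); s=get_state(); print(s['position'],s['width'],s['contact_force'],s['gripper_force'])
asc('wc',238,350,124,214)
E
```

```text
[ 0.66901907 -0.05536717  0.20902077] 0.021102245933719104 [ 0.63670983  0.50305134 -1.39430067] 36.5636853617616
124 -------------------------------------+-..........................................................----+--------..
126 ------------------------------------............-..---...--........................................-+---------..
128 --------------------------------.....-..---.--------++++++-+---....................................-++--------..
130 ------------------------------......-------++++++#+#++++#++#+##+++-..................................-------....
132 ---------------------------.....-------++#++#++++++++++++++++++++++###+.........................................
134 -------------------------...--.-----+####+++++#++++#+++++++++++++++++++##-......................................
136 ------------------------...------++##+++#++++++#++####++#++++++++++++++++++++-..................................
138 ----------------------.-------++++###++++##+++###################++++++++++++##+-...............................
140 ---------------------------+##+++++++#########
[... 3578 characters left out ...]
02 .....-.-.-..........+#############+........................................-###############-....................
204 ......-....--.-....-###############+.....................................-###############+......................
206 ...-..............-...###############-..........--------..............-+################-.......................
208 .......-..-......-...-################+.-+++##+#+#+###++++#++++-....-###################-.......................
210 ..........--.---.-....-#################+++++++++++++++++++++++++.-#####################-.......................
212 -.---.-.......-.-.-.-..-################+#+++++++++++++++#+++++++#####################-.........................
```

>>> send_rows(increments=[{"gripper":0.53,"linear":[0,0,-0.002],"delta_rot":[0,0,0]},{"gripper":0.53,"linear":[0,0,-0.003],"delta_rot":[0,0,0]},{"gripper":0.53,"linear":[0,0,-0.003],"delta_rot":[0,0,0]}])

```text
clock: 13.75
position: [0.6689, -0.0553, 0.2059]
ee_rot: [-0.001, -0.207, 0.978, 0.0]
contact_force: [0.7, 0.6, -2.2]
width: 0.0208
gripper_force: 36.7
```

>>> send_rows(increments=[{"gripper":0.53,"linear":[0,0,-0.001],"delta_rot":[0,0,0]},{"gripper":0.53,"linear":[0,0,-0.0015],"delta_rot":[0,0,0]},{"gripper":0.53,"linear":[0,0,-0.0015],"delta_rot":[0,0,0]}])

```text
clock: 14.05
position: [0.6691, -0.0553, 0.2047]
ee_rot: [-0.0, -0.207, 0.978, 0.0]
contact_force: [-0.0, 0.4, -0.9]
width: 0.0208
gripper_force: 36.8
```

>>> send_rows(increments=[{"gripper":0.53,"linear":[0,0,-0.001],"delta_rot":[0,0,0]},{"gripper":0.53,"linear":[0,0,-0.0015],"delta_rot":[0,0,0]},{"gripper":0.53,"linear":[0,0,-0.0015],"delta_rot":[0,0,0]}])

```text
clock: 14.35
position: [0.6695, -0.0554, 0.2041]
ee_rot: [0.0, -0.207, 0.978, -0.0]
contact_force: [0.0, 1.3, 4.5]
width: 0.0204
gripper_force: 36.9
```

>>> send_rows(increments=[{"gripper":0.42,"linear":[0,0,-0.0005],"delta_rot":[0,0,0]},{"gripper":0.31,"linear":[0,0,-0.001],"delta_rot":[0,0,0]},{"gripper":0.2,"linear":[0,0,-0.0015],"delta_rot":[0,0,0]},{"gripper":0.1,"linear":[0,0,-0.002],"delta_rot":[0,0,0]},{"gripper":0.0,"linear":[0,0,-0.0025],"delta_rot":[0,0,0]},{"gripper":0.0,"linear":[0,0,-0.0025],"delta_rot":[0,0,0]},{"gripper":0.0,"linear":[0,0,-0.0025],"delta_rot":[0,0,0]}])

```text
clock: 15.05
position: [0.6692, -0.0547, 0.2016]
ee_rot: [0.0, -0.207, 0.978, 0.001]
contact_force: [0.2, 2.4, 7.1]
width: 0.0426
gripper_force: 19.5
```

```bash
python3 - <<'E'
from h import *
im=grab('wrist','wd'); s=get_state(); print(s['position'],s['width'],s['contact_force'],s['gripper_force'])
asc('wd',238,350,124,214,3)
E
```

```text
[ 0.66923897 -0.05463828  0.20157831] 0.042792341120494896 [-0.49336768  2.24381703  7.01379613] 19.468810422113165
124 -------------------------------------.............................................................---+---------.
127 -------------------------------.........--.----...--....-...........................................++---------.
130 --------------------------+-.......--.-------++++#++###+++++++-........................................----.....
133 ------------------------...-...------++++##+++#++++++++++++++++++###+...........................................
136 ----------------------....-------+####+++++##+++##+####++###++++++++++++#+-.....................................
139 --------------------.---.----##+++++#############+++++++++++++####++++++++##+-..................................
142 ------------------..------+#++++###########++++++++++++++++--++------+##++++++#+-...............................
145 ----------------...----+#++##+#####+##+++++++++--------------------------++++++++#-.............................
148 ---------------..----+#####++##+++#+++++++--
[... 1825 characters left out ...]
96 ........................---+####+#+#######-.........+++-----+#############+.....................................
199 ......-....................+########+-+##+................+++###++########+.....................................
202 -.-..--..........--.......+##########++##-...............++-+###+##########-....................................
205 ..-....-..----............+###########+#+...............+-...##############-....................................
208 ..-..-...-.-....-----.....+############+-....................##################+-...............................
211 -........-----.-.-.----..--##########++++#++++++++++++++++++++#############-------..............................
```

>>> send_rows(increments=[{"gripper":-0.1,"linear":[0,0,-0.001],"delta_rot":[0,0,0]},{"gripper":-0.2,"linear":[0,0,-0.0015],"delta_rot":[0,0,0]},{"gripper":-0.3,"linear":[0,0,-0.0015],"delta_rot":[0,0,0]},{"gripper":-0.41,"linear":[0,0,-0.0015],"delta_rot":[0,0,0]},{"gripper":-0.41,"linear":[0,0,-0.0015],"delta_rot":[0,0,0]},{"gripper":-0.41,"linear":[0,0,-0.0015],"delta_rot":[0,0,0]}])

```text
clock: 15.7
position: [0.6685, -0.0556, 0.1978]
ee_rot: [-0.002, -0.207, 0.978, 0.0]
contact_force: [-0.3, -0.1, -2.2]
width: 0.0606
gripper_force: 11.0
```

```bash
python3 - <<'E'
from h import *
im=grab('wrist','we'); s=get_state(); print(s['position'],s['width'],s['contact_force'],s['gripper_force'])
asc('we',238,350,124,214,3)
E
```

```text
[ 0.66862664 -0.05555116  0.19806575] 0.06037193053344221 [ 0.42304112  0.61755399 -3.21560032] 10.970578361302614
124 ---------------------------------------+--.........................................................----+--------
127 -----------------------------------..................................................................-+---------
130 ---------+---------------------......................--...............................................-+--------
133 ---------------------------...........--..--------+--+++++++--+---..............................................
136 ----------------------+-..........--.----++#+##++++++#+++++#+++++++++++-........................................
139 ----------------------.......--..----+++##++###+###############+++++#++++##+....................................
142 ---------------+-+-.........-----++##############+++++++++++++++++###++++#+++#+-................................
145 ----------+------......-------++###########++++++++++++++------+-------++#+++#+++#-.............................
148 --------------+-......------+##########++++++
[... 1824 characters left out ...]
96 .......................-------+--+############+++#########+-++++++#########-....................................
199 .........................--------+##############+-+++--+#############+..........................................
202 ---..--..--..................-+--#########+++##+..+++-+###############-.........................................
205 --.-------.........---.........-##########++###-...-+-+##############+..........................................
208 -------------------...........-###############+...+++++#+############-...-..+-..................................
211 ..------------------------....+###########+++#-.......###############-.++++##+++++..............................
```

>>> send_rows(increments=[{"gripper":-0.41,"linear":[0,0,0.003],"delta_rot":[0,0,0]},{"gripper":-0.41,"linear":[0,0,0.006],"delta_rot":[0,0,0]},{"gripper":-0.41,"linear":[0,0,0.009],"delta_rot":[0,0,0]}])

```text
clock: 16.05
position: [0.669, -0.0555, 0.2083]
ee_rot: [-0.001, -0.207, 0.978, -0.0]
contact_force: [0.4, 0.4, -1.8]
width: 0.0604
gripper_force: 11.0
```

>>> send_rows(increments=[{"gripper":-0.41,"linear":[0,0,0.01],"delta_rot":[0,0,0]},{"gripper":-0.41,"linear":[0,0,0.03],"delta_rot":[0,0,0]},{"gripper":-0.41,"linear":[0,0,0.05],"delta_rot":[0,0,0]},{"gripper":-0.41,"linear":[0,0,0.075],"delta_rot":[0,0,0]},{"gripper":-0.41,"linear":[0,0,0.075],"delta_rot":[0,0,0]}])

```text
clock: 16.55
position: [0.6709, -0.0557, 0.288]
ee_rot: [0.003, -0.207, 0.978, -0.002]
contact_force: [1.8, -0.3, -1.9]
width: 0.0601
gripper_force: 11.0
```

```bash
python3 - <<'E'
from h import *
im=grab('wrist','wf'); s=get_state(); print(s['position'],s['width'],s['contact_force'],s['gripper_force'])
p=s['position'];Rm=Rq(s['ee_rot']).as_matrix()
asc('wf',225,350,124,230,4)
E
```

```text
[ 0.67011409 -0.05550607  0.28558155] 0.06040787164661725 [ 0.7592056   0.49747999 -3.41109668] 10.966433604480699
124 ---+-------++++++---------------------------------......................................................++-------............
128 ---++--+--+++++++--------------------------+-..........----+-+++#########++++-...............................................
132 ---+-----+++++++++------------------------......-----+##+###################++###+++-........................................
136 #-------++++++++++----------------+--+-.....-----+########++++++++--------------+++++##+-....................................
140 #+--+--+++..++++--+--+----------------....----++######++++---------------------------++#+#+-.................................
144 ------+#+....+++------------------+-....-----######++++---------------------------------+#+#+-..............................-
148 +++--+++......++--------------------.....--+######+++-------------------------------------+###-.........................-----
152 ----+#+..........++----------------....----######++--------------####+#
[... 1824 characters left out ...]
######+-.....-.---.-.--........................--.
212 .......................................-...+###########-..............-###########-................-------...................
216 --........................................-#######+#++#+#+++#+++#++#+++++++#######+........................-----..-..........
220 ####++----++--.--.......................-###########++++++#+##+++#+#+++++#+#########-..................................------
224 ##################+---++++--..-........-################++++++++++++################+..--....................................
228 ###++--++-++###################++--+++-#############+#####++---+++###################-.......................................
```

>>> send_rows(increments=[{"gripper":-0.41,"linear":[-0.02,0.04,0.005],"delta_rot":[0,0,-0.03]},{"gripper":-0.41,"linear":[-0.04,0.082,0.005],"delta_rot":[0,0,-0.06]},{"gripper":-0.41,"linear":[-0.06,0.124,0.005],"delta_rot":[0,0,-0.09]},{"gripper":-0.41,"linear":[-0.08,0.166,0.005],"delta_rot":[0,0,-0.12]},{"gripper":-0.41,"linear":[-0.1,0.207,0.005],"delta_rot":[0,0,-0.15]},{"gripper":-0.41,"linear":[-0.12,0.249,0.005],"delta_rot":[0,0,-0.18]},{"gripper":-0.41,"linear":[-0.14,0.29,0.005],"delta_rot":[0,0,-0.213]},{"gripper":-0.41,"linear":[-0.16,0.331,0.005],"delta_rot":[0,0,-0.213]}])

```text
clock: 17.4
position: [0.5071, 0.2768, 0.2865]
ee_rot: [-0.002, -0.101, 0.995, -0.0]
contact_force: [0.1, -0.1, -1.9]
width: 0.06
gripper_force: 10.9
```

>>> send_rows(increments=[{"gripper":-0.41,"linear":[-0.02,0.04,0],"delta_rot":[0,0,0]},{"gripper":-0.41,"linear":[-0.029,0.0605,0],"delta_rot":[0,0,0]},{"gripper":-0.41,"linear":[-0.029,0.0605,0],"delta_rot":[0,0,0]},{"gripper":-0.41,"linear":[-0.029,0.0605,0],"delta_rot":[0,0,0]},{"gripper":-0.41,"linear":[-0.029,0.0605,0],"delta_rot":[0,0,0]}])

```text
clock: 17.9
position: [0.4802, 0.335, 0.2872]
ee_rot: [-0.001, -0.101, 0.995, -0.001]
contact_force: [-0.0, 0.5, -1.4]
width: 0.0602
gripper_force: 10.9
```

```bash
python3 - <<'E'
from h import *
im=grab('wrist','wg'); s=get_state(); print(s['position'],Rq(s['ee_rot']).as_matrix().round(3).tolist(),s['width'],s['contact_force'])
a=cv2.resize(im[100:230,200:370],None,fx=4.5,fy=4.5,interpolation=cv2.INTER_CUBIC); cv2.imwrite('pics/c12.png',a)
asc('wg',215,360,130,222,4)
p=s['position']
# expected middle compartment at rim from w1 estimate
y=np.array([-.201,.98,0]);x=np.array([.98,.201,0]);c=np.array([.480,.3356,.082])
print(proj('wg',[c+x*a+y*b for a,b in((0,0),(.014,.023),(.014,-.023),(-.014,-.023),(-.014,.023))]))
E
```

```text
[0.48037896 0.33493522 0.28745084] [[-0.98, -0.2, -0.002], [-0.2, 0.98, -0.001], [0.002, -0.0, -1.0]] 0.06003056243716377 [ 0.65816653  0.06386356 -1.70529401]
130 -----------------------------------------------+--++-++++++++++++++++-+++--++-+--................................................................
134 -----------------------------------------+--------------------------++-++++++++++++++++++++++---.................................................
138 ------------------------------------------++---------------------------------------++++++++++++++++++++---.......................................
142 ------------------------------------++---+-++--++----+--++++++++++++++++++++++++++++++++++++++++++++++++++#+++++++##+---.........................
146 ------------+++######################################+####++##++++++####+######++++++++++############+++++++++#++++++++++++####+-................
150 ------------+++#+#######+++++#######+++++++++++#++++++++++++++++++++++######+#+####+##################+++++########+##########++--...............
154 ------------++######################
[... 1885 characters left out ...]
####--+-+###############
206 ..............-#+###+####++++++--+############################+.......######################################################+---+-+##############
210 ...............+-+++###++++++---##############################+.......+++++#################################################+--++++##############
214 ...............--++##-.....---#####++####################+++++++++++++++++++++++++++#########################+--------+#####+-++++++#############
218 ...............-----........-++++---------------##########+++++++++++++++++-.....+++########+-------------+++---------+++++-------+-+############
[[285.2 185.1]
 [305.3 197.2]
 [265.1 197.2]
 [264.7 172.8]
 [305.8 172.8]]
```

>>> send_rows(increments=[{"gripper":-0.41,"linear":[0.0024,-0.0018,-0.02],"delta_rot":[0,0,0]},{"gripper":-0.41,"linear":[0.0024,-0.0018,-0.045],"delta_rot":[0,0,0]},{"gripper":-0.41,"linear":[0.0024,-0.0018,-0.065],"delta_rot":[0,0,0]},{"gripper":-0.41,"linear":[0.0024,-0.0018,-0.085],"delta_rot":[0,0,0]},{"gripper":-0.41,"linear":[0.0024,-0.0018,-0.105],"delta_rot":[0,0,0]},{"gripper":-0.41,"linear":[0.0024,-0.0018,-0.12],"delta_rot":[0,0,0]},{"gripper":-0.41,"linear":[0.0024,-0.0018,-0.135],"delta_rot":[0,0,0]},{"gripper":-0.41,"linear":[0.0024,-0.0018,-0.14],"delta_rot":[0,0,0]}])

```text
clock: 18.75
position: [0.4821, 0.3326, 0.1462]
ee_rot: [-0.002, -0.1, 0.995, -0.001]
contact_force: [-0.4, -0.3, -1.9]
width: 0.0604
gripper_force: 10.9
```

>>> send_rows(increments=[{"gripper":-0.41,"linear":[0,0,-0.004],"delta_rot":[0,0,0]},{"gripper":-0.41,"linear":[0,0,-0.007],"delta_rot":[0,0,0]},{"gripper":-0.41,"linear":[0,0,-0.007],"delta_rot":[0,0,0]}])

```text
clock: 19.05
position: [0.4827, 0.3342, 0.1412]
ee_rot: [-0.001, -0.101, 0.995, 0.0]
contact_force: [-0.5, -0.4, -2.0]
width: 0.0599
gripper_force: 10.9
```

Touch the floor, then open and rise.

>>> send_rows(increments=[{"gripper":-0.41,"linear":[0,0,-0.0015],"delta_rot":[0,0,0]},{"gripper":-0.41,"linear":[0,0,-0.0015],"delta_rot":[0,0,0]},{"gripper":-0.6,"linear":[0,0,-0.0015],"delta_rot":[0,0,0]},{"gripper":-0.8,"linear":[0,0,-0.0015],"delta_rot":[0,0,0]},{"gripper":-1,"linear":[0,0,-0.0015],"delta_rot":[0,0,0]},{"gripper":-1,"linear":[0,0,-0.0015],"delta_rot":[0,0,0]}])

```text
clock: 19.65
position: [0.4826, 0.3345, 0.1398]
ee_rot: [-0.0, -0.101, 0.995, 0.0]
contact_force: [-0.7, -1.3, -0.1]
width: 0.0855
gripper_force: 0.0
```

>>> send_rows(increments=[{"gripper":-1,"linear":[0,0,0.02],"delta_rot":[0,0,0]},{"gripper":-1,"linear":[0,0,0.05],"delta_rot":[0,0,0]},{"gripper":-1,"linear":[0,0,0.09],"delta_rot":[0,0,0]},{"gripper":-1,"linear":[0,0,0.13],"delta_rot":[0,0,0]},{"gripper":-1,"linear":[0,0,0.16],"delta_rot":[0,0,0]},{"gripper":-1,"linear":[0,0,0.16],"delta_rot":[0,0,0]}])

```text
clock: 20.25
position: [0.4845, 0.3355, 0.3051]
ee_rot: [0.004, -0.101, 0.995, 0.002]
contact_force: [0.4, 0.5, 0.1]
width: 0.0856
gripper_force: 0.0
```

```bash
python3 - <<'E'
from h import *
im=grab('wrist','wh'); grab('side','dh'); grab('scene','sh');s=get_state(); print(s['position'],s['width'],s['contact_force'])
def blue(fn,u0,v0,u1,v1):
    im=cv2.imread(f'pics/{fn}.png')[v0:v1,u0:u1].astype(int)
    m=((im[...,0]>im[...,2]+40)&(im[...,0]>im[...,1]+30)).astype(np.uint8)
    n,l,st,c=cv2.connectedComponentsWithStats(m)
    return [(st[i].tolist(),(c[i]+[u0,v0]).round(1).tolist()) for i in range(1,n) if st[i,4]>8]
print(blue('dh',235,90,285,150),blue('sh',350,145,390,200),blue('wh',190,120,380,260))
print(proj('wh',[[.48+dx,.3356+dy,.187] for dx in(0,-.012) for dy in(-.029,.029)]))
# mallet view: geometry from d0
print(proj('dh',[[.501,-.3048,.074],[.4957,-.3141,.004]]))
E
```

```text
[0.48189029 0.33410387 0.29876876] 0.08500776508294113 [-0.08898741  0.34543845 -0.76799825]
[([16, 22, 5, 3, 12], [253.0, 113.1])] [([19, 6, 5, 20, 65], [370.9, 159.8]), ([8, 11, 4, 19, 58], [359.3, 165.3]), ([10, 39, 4, 11, 30], [361.7, 188.6])] [([114, 47, 20, 19, 161], [317.2, 175.6]), ([55, 48, 20, 18, 278], [254.6, 175.8]), ([47, 71, 14, 20, 97], [243.3, 202.6]), ([50, 76, 4, 6, 11], [241.6, 198.4])]
[[252.2 191.7]
 [318.4 204.9]
 [254.7 178. ]
 [321.7 191.6]]
[[277.5 327. ]
 [275.  347. ]]
```

>>> send_rows(increments=[{"gripper":-1,"linear":[-0.032,-0.646,-0.03],"delta_rot":[0,0,-0.063]},{"gripper":-1,"linear":[-0.032,-0.646,-0.03],"delta_rot":[0,0,-0.063]},{"gripper":-1,"linear":[-0.032,-0.646,-0.03],"delta_rot":[0,0,-0.063]},{"gripper":-1,"linear":[-0.032,-0.646,-0.03],"delta_rot":[0,0,-0.063]},{"gripper":-1,"linear":[-0.032,-0.646,-0.03],"delta_rot":[0,0,-0.063]},{"gripper":-1,"linear":[-0.032,-0.646,-0.03],"delta_rot":[0,0,-0.063]},{"gripper":-1,"linear":[-0.032,-0.646,-0.03],"delta_rot":[0,0,-0.063]},{"gripper":-1,"linear":[-0.032,-0.646,-0.03],"delta_rot":[0,0,-0.063]}])

```text
clock: 21.2
position: [0.4612, -0.0663, 0.2792]
ee_rot: [-0.002, -0.07, 0.998, 0.001]
contact_force: [1.4, -0.2, 0.3]
width: 0.0861
gripper_force: 0.0
```

```bash
python3 - <<'E'
from h import *
s=get_state(); print(s['position'],Rq(s['ee_rot']).as_matrix().round(3).tolist())
E
```

```text
[ 0.46115476 -0.06632524  0.27917154] [[-0.99, -0.14, -0.004], [-0.14, 0.99, 0.001], [0.004, 0.002, -1.0]]
```

>>> send_rows(increments=[{"gripper":-1,"linear":[-0.012,-0.246,-0.01],"delta_rot":[0,0,0]},{"gripper":-1,"linear":[-0.012,-0.246,-0.01],"delta_rot":[0,0,0]},{"gripper":-1,"linear":[-0.012,-0.246,-0.01],"delta_rot":[0,0,0]},{"gripper":-1,"linear":[-0.012,-0.246,-0.01],"delta_rot":[0,0,0]},{"gripper":-1,"linear":[-0.012,-0.246,-0.01],"delta_rot":[0,0,0]},{"gripper":-1,"linear":[-0.012,-0.246,-0.01],"delta_rot":[0,0,0]},{"gripper":-1,"linear":[-0.012,-0.246,-0.01],"delta_rot":[0,0,0]},{"gripper":-1,"linear":[-0.012,-0.246,-0.01],"delta_rot":[0,0,0]}])

```text
clock: 22.0
position: [0.4502, -0.3093, 0.2698]
ee_rot: [-0.002, -0.07, 0.998, 0.001]
contact_force: [0.2, -0.2, -0.2]
width: 0.0856
gripper_force: 0.0
```

```bash
python3 - <<'E'
from h import *
im=grab('wrist','wi'); s=get_state(); print(s['position'],Rq(s['ee_rot']).as_matrix().round(3).tolist())
h=cv2.cvtColor(im,cv2.COLOR_BGR2HSV)
# orange/brown-red handle and red tip; white head top
b,g,r=[im[...,i].astype(int) for i in range(3)]
print(proj('wi',[[.4495,-.312,.052],[.501,-.3048,.074],[.3156,-.33,.052]]))
m=((r>g*1.9)&(r>70)).astype(np.uint8)
n,l,st,c=cv2.connectedComponentsWithStats(m);print('red',[(st[i].tolist(),c[i].round(1).tolist()) for i in range(1,n) if st[i,4]>60])
m=((im.min(2)>150)&(h[...,1]<60)).astype(np.uint8)
n,l,st,c=cv2.connectedComponentsWithStats(m);print('white',[(st[i].tolist(),c[i].round(1).tolist()) for i in range(1,n) if st[i,4]>100])
E
```

```text
[ 0.45039227 -0.3090656   0.27030132] [[-0.99, -0.141, -0.003], [-0.141, 0.99, 0.002], [0.002, 0.002, -1.0]]
[[281.7 182.2]
 [281.6 230.5]
 [282.4  56.8]]
red [([268, 42, 20, 49, 913], [277.7, 66.3])]
white [([0, 0, 240, 63, 13241], [123.0, 30.1]), ([430, 151, 11, 24, 114], [434.8, 162.0]), ([253, 206, 47, 44, 1611], [275.8, 227.8]), ([435, 293, 125, 42, 2077], [509.9, 303.7]), ([344, 294, 36, 17, 392], [361.1, 301.5]), ([92, 383, 37, 37, 756], [108.2, 407.1])]
```

```bash
python3 - <<'E'
from h import *
im=cv2.imread('pics/wi.png'); b,g,r=[im[...,i].astype(int) for i in range(3)]
print('head',px('wi',277,229,.074),'tip',px('wi',278,43,.052))
m=(r>g*1.35)&(r>60)&(g<130)
for v in (100,120,140,160,180,195):
    c=np.where(m[v,250:310])[0]+250; print(v,c.min() if len(c) else None,c.max() if len(c) else None,px('wi',(c.min()+c.max())/2,v,.052) if len(c) else '')
asc('wi',240,320,95,260,6)
E
```

```text
head [ 0.4999 -0.3103  0.074 ] tip [ 0.3029 -0.3365  0.052 ]
100 268 287 [ 0.3597 -0.3292  0.052 ]
120 268 286 [ 0.3808 -0.3269  0.052 ]
140 259 286 [ 0.4031 -0.329   0.052 ]
160 268 286 [ 0.4246 -0.3209  0.052 ]
180 268 285 [ 0.4477 -0.3184  0.052 ]
195 268 285 [ 0.4655 -0.316   0.052 ]
95 ---------------------------++++--....-..--------................................
101 ---+-----++++-+---+-+--+++--+++--.......-.....--................................
107 --+----------------------+-.++---.......--....--................................
113 -------------------+-+--+--++++--......--....---................................
119 +---------------------------++----.....--...----................................
125 ---------------------------.#++--...-.----.-.---................................
131 +++++++++++++++--+-+--------++---.-.---..-.-.---................................
137 +---------------------+--+-.#++--.-.--.--.-.--------.-..........................
143 +-+---+-+-+---++++++--++++-.#+---------.-.------................................
149 ++++++++++++++-+--++--+-+--++++------------
[... 867 characters left out ...]
####################
215 ###############+-.......................................--######################
221 #############-.............................................####################+
227 ############-...............................................##################-.
233 ############+..............................................-#################-..
239 ###############-........................................-##################+....
245 ####################+..............................-######################+.....
251 ...............................--########################################+......
257 ...................................................-.....------.........--......
```

>>> send_rows(increments=[{"gripper":-1,"linear":[-0.0024,-0.0084,-0.04],"delta_rot":[0,0,-0.015]},{"gripper":-1,"linear":[-0.0024,-0.0084,-0.08],"delta_rot":[0,0,-0.015]},{"gripper":-1,"linear":[-0.0024,-0.0084,-0.12],"delta_rot":[0,0,-0.015]},{"gripper":-1,"linear":[-0.0024,-0.0084,-0.16],"delta_rot":[0,0,-0.015]},{"gripper":-1,"linear":[-0.0024,-0.0084,-0.195],"delta_rot":[0,0,-0.015]},{"gripper":-1,"linear":[-0.0024,-0.0084,-0.225],"delta_rot":[0,0,-0.015]},{"gripper":-1,"linear":[-0.0024,-0.0084,-0.242],"delta_rot":[0,0,-0.015]},{"gripper":-1,"linear":[-0.0024,-0.0084,-0.25],"delta_rot":[0,0,-0.015]}])

```text
clock: 22.85
position: [0.4476, -0.3167, 0.0195]
ee_rot: [-0.002, -0.064, 0.998, 0.001]
contact_force: [-0.3, -0.4, -0.2]
width: 0.0852
gripper_force: 0.0
```

>>> send_rows(increments=[{"gripper":-0.5,"linear":[0,0,0],"delta_rot":[0,0,0]},{"gripper":0,"linear":[0,0,0],"delta_rot":[0,0,0]},{"gripper":0.3,"linear":[0,0,0],"delta_rot":[0,0,0]},{"gripper":0.6,"linear":[0,0,0],"delta_rot":[0,0,0]},{"gripper":0.8,"linear":[0,0,0],"delta_rot":[0,0,0]},{"gripper":0.9,"linear":[0,0,0],"delta_rot":[0,0,0]},{"gripper":0.9,"linear":[0,0,0],"delta_rot":[0,0,0]}], newtons=100)

```text
clock: 23.55
position: [0.4485, -0.3191, 0.0222]
ee_rot: [-0.0, -0.062, 0.998, -0.0]
contact_force: [-0.3, 1.5, 5.6]
width: 0.0207
gripper_force: 96.9
```

>>> send_rows(increments=[{"gripper":0.9,"linear":[0,0,0.02],"delta_rot":[0,0,0]},{"gripper":0.9,"linear":[0,0,0.06],"delta_rot":[0,0,0]},{"gripper":0.9,"linear":[0,0,0.1],"delta_rot":[0,0,0]},{"gripper":0.9,"linear":[0.03,0.03,0.13],"delta_rot":[0,0,0]},{"gripper":0.9,"linear":[0.06,0.06,0.13],"delta_rot":[0,0,0]},{"gripper":0.9,"linear":[0.09,0.09,0.13],"delta_rot":[0,0,0]},{"gripper":0.9,"linear":[0.12,0.12,0.13],"delta_rot":[0,0,0]},{"gripper":0.9,"linear":[0.1525,0.149,0.13],"delta_rot":[0,0,0]}])

```text
clock: 24.35
position: [0.6003, -0.1685, 0.1503]
ee_rot: [-0.002, -0.062, 0.998, 0.001]
contact_force: [-0.1, -0.2, -5.1]
width: 0.0205
gripper_force: 98.3
```

>>> send_rows(increments=[{"gripper":0.9,"linear":[0,0,0],"delta_rot":[0,0,0]},{"gripper":0.9,"linear":[0,0,0],"delta_rot":[0,0,0]},{"gripper":0.9,"linear":[0,0,0],"delta_rot":[0,0,0]}])

```text
clock: 24.65
position: [0.5993, -0.1704, 0.1501]
ee_rot: [-0.002, -0.062, 0.998, 0.0]
contact_force: [-0.1, -0.2, -4.7]
width: 0.0207
gripper_force: 98.5
```

```bash
python3 - <<'E'
from h import *
im=grab('wrist','wj'); grab('side','dj'); s=get_state(); print(s['position'],Rq(s['ee_rot']).as_matrix().round(3).tolist(),s['contact_force'],s['moment'],s['width'])
# yellow pin in side and wrist
for f in('wj','dj'):
    im=cv2.imread(f'pics/{f}.png'); h=cv2.cvtColor(im,cv2.COLOR_BGR2HSV)
    m=((h[...,0]>14)&(h[...,0]<32)&(h[...,1]>150)&(h[...,2]>110)).astype(np.uint8)
    n,l,st,c=cv2.connectedComponentsWithStats(m);print(f,[(st[i].tolist(),c[i].round(1).tolist()) for i in range(1,n) if st[i,4]>10])
a=cv2.imread('pics/dj.png')[190:330,270:430];cv2.imwrite('pics/c13.png',cv2.resize(a,None,fx=4.5,fy=4.2,interpolation=cv2.INTER_CUBIC))
E
```

```text
[ 0.59949248 -0.170955    0.15060041] [[-0.992, -0.123, -0.003], [-0.123, 0.992, 0.0], [0.003, 0.001, -1.0]] [-0.02163009  0.26513536 -4.75518905] [-0.01636612  0.15434137 -0.0371308 ] 0.020475704196472183
wj []
dj [([180, 131, 5, 6, 18], [181.4, 132.9]), ([335, 269, 6, 8, 32], [337.0, 272.4])]
```

View pics/c13.png

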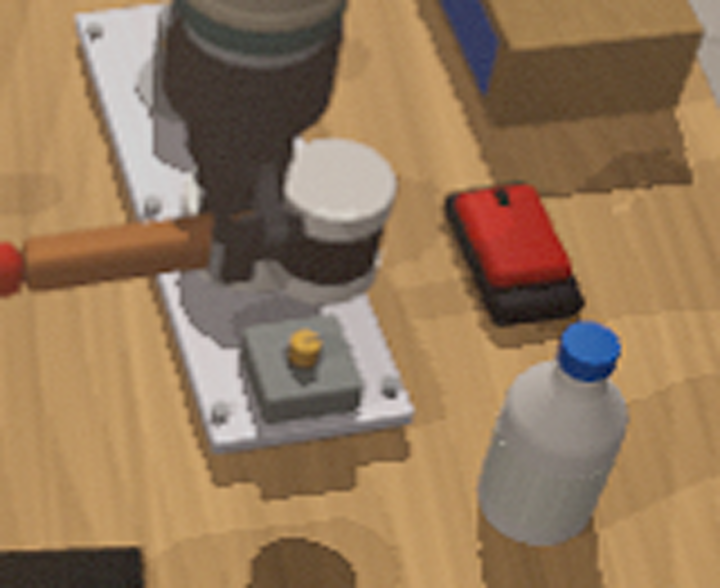

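```bash
python3 - <<'E'
from h import *
c=lambda u,v:(270+u/4.5,190+v/4.2)
print('head top',px('dj',*c(341,183),.2026),'pin',px('dj',*c(305,342),.058), px('dj',*c(305,342),.061))
E
```

```text
head top [ 0.6525 -0.1649  0.2026] pin [ 0.652  -0.1574  0.058 ] [ 0.6514 -0.1595  0.061 ]
```

>>> send_rows(increments=[{"gripper":0.9,"linear":[0.001,0.003,-0.02],"delta_rot":[0,0,0]},{"gripper":0.9,"linear":[0.001,0.003,-0.045],"delta_rot":[0,0,0]},{"gripper":0.9,"linear":[0.001,0.003,-0.0556],"delta_rot":[0,0,0]},{"gripper":0.9,"linear":[0.001,0.003,-0.0556],"delta_rot":[0,0,0]}])

```text
clock: 25.15
position: [0.5997, -0.1673, 0.0936]
ee_rot: [-0.003, -0.062, 0.998, 0.001]
contact_force: [0.0, 0.2, -3.9]
width: 0.0206
gripper_force: 98.3
```

>>> send_rows(increments=[{"gripper":0.9,"linear":[0,0,-0.025],"delta_rot":[0,0,0]},{"gripper":0.9,"linear":[0,0,-0.025],"delta_rot":[0,0,0]}])

```text
clock: 25.35
position: [0.6034, -0.1684, 0.071]
ee_rot: [0.001, -0.062, 0.998, -0.001]
contact_force: [0.5, 0.0, -4.1]
width: 0.0209
gripper_force: 98.4
```

>>> send_rows(increments=[{"gripper":0.9,"linear":[0,0,0.025],"delta_rot":[0,0,0]},{"gripper":0.9,"linear":[0,0,0.025],"delta_rot":[0,0,0]},{"gripper":0.9,"linear":[0,0,0.025],"delta_rot":[0,0,0]}])

```text
clock: 25.65
position: [0.6022, -0.1675, 0.0967]
ee_rot: [0.0, -0.062, 0.998, -0.0]
contact_force: [-0.7, -0.5, -5.5]
width: 0.0204
gripper_force: 98.7
```

>>> send_rows(increments=[{"gripper":0.9,"linear":[0,0,-0.033],"delta_rot":[0,0,0]},{"gripper":0.9,"linear":[0,0,-0.033],"delta_rot":[0,0,0]}])

```text
clock: 25.85
position: [0.603, -0.1678, 0.0618]
ee_rot: [0.001, -0.062, 0.998, -0.0]
contact_force: [-0.2, -0.4, -4.4]
width: 0.0204
gripper_force: 101.3
```

```bash
python3 - <<'E'
from h import *
s=get_state(); print(s['position'],s['contact_force'],Rq(s['ee_rot']).as_matrix()[:,2].round(3))
E
```

```text
[ 0.6029572  -0.1677816   0.06182353] [-0.17864192 -0.41976933 -4.3600953 ] [ 0.001 -0.001 -1.   ]
```

>>> send_rows(increments=[{"gripper":0.9,"linear":[0,0,0.033],"delta_rot":[0,0,0]},{"gripper":0.9,"linear":[0,0,0.033],"delta_rot":[0,0,0]},{"gripper":0.9,"linear":[0,0,0.033],"delta_rot":[0,0,0]}])

```text
clock: 26.15
position: [0.6017, -0.1671, 0.0952]
ee_rot: [-0.001, -0.063, 0.998, 0.0]
contact_force: [-0.2, 0.8, -4.9]
width: 0.0205
gripper_force: 101.3
```

>>> send_rows(increments=[{"gripper":0.9,"linear":[0,0,-0.037],"delta_rot":[0,0,0]},{"gripper":0.9,"linear":[0,0,-0.037],"delta_rot":[0,0,0]}])

```text
clock: 26.35
position: [0.6018, -0.1677, 0.0565]
ee_rot: [-0.001, -0.062, 0.998, -0.0]
contact_force: [0.5, -0.3, -4.0]
width: 0.0205
gripper_force: 112.5
```

>>> send_rows(increments=[{"gripper":0.9,"linear":[0,0,0],"delta_rot":[0,0,0]}])

```text
clock: 26.45
position: [0.6003, -0.1667, 0.0567]
ee_rot: [-0.002, -0.063, 0.998, 0.001]
contact_force: [-0.5, -0.2, -4.3]
width: 0.0205
gripper_force: 112.4
```

>>> send_rows(increments=[{"gripper":0.9,"linear":[0,0,0.037],"delta_rot":[0,0,0]},{"gripper":0.9,"linear":[-0.02,0,0.087],"delta_rot":[0,0,0]},{"gripper":0.9,"linear":[-0.05,0,0.12],"delta_rot":[0,0,0]},{"gripper":0.9,"linear":[-0.05,0,0.12],"delta_rot":[0,0,0]}])

```text
clock: 26.85
position: [0.55, -0.1673, 0.183]
ee_rot: [0.001, -0.062, 0.998, -0.001]
contact_force: [0.2, 0.0, -5.6]
width: 0.0204
gripper_force: 112.5
```

```bash
python3 - <<'E'
from h import *
grab('side','dk');grab('scene','sk')
for f in('d0','dj','dk','s0','sk'):
    im=cv2.imread(f'pics/{f}.png'); h=cv2.cvtColor(im,cv2.COLOR_BGR2HSV)
    u,v=(338,274) if f[0]=='d' else (243,263)
    m=((h[...,0]>12)&(h[...,0]<34)&(h[...,1]>140)&(h[...,2]>90)).astype(np.uint8)
    n,l,st,c=cv2.connectedComponentsWithStats(m);print(f,[(st[i].tolist(),c[i].round(1).tolist()) for i in range(1,n) if st[i,4]>5 and abs(c[i]-[u,v]).max()<12])
    print([proj(f if f[0]!='x' else f,[.652,-.158,z])[0].tolist() for z in(.045,.061)])
E
```

```text
d0 [([335, 269, 6, 8, 37], [337.2, 272.6])]
[[337.2, 274.9], [338.0, 270.9]]
dj [([335, 269, 6, 8, 38], [337.2, 272.7])]
[[337.2, 274.9], [338.0, 270.9]]
dk []
[[337.2, 274.9], [338.0, 270.9]]
s0 [([242, 258, 5, 7, 29], [243.9, 261.2])]
[[244.8, 263.6], [244.6, 258.9]]
sk []
[[244.8, 263.6], [244.6, 258.9]]
```

```bash
python3 - <<'E'
from h import *
asc('sk',205,285,215,285,2)
im=cv2.imread('pics/sk.png'); print(im[256:268,238:252].tolist()[4:9])
im=cv2.imread('pics/dk.png'); print(im[268:278:2,332:344:2].tolist())
M=load('wj')
s=get_state()
E
```

```text
215 ..................+---------------.......-----+######+++--......................
217 ..................-+--------------.....--------.#######+++-.....................
219 ..................-++-....-------.......---------+#######+++--------............
221 ....................-.....................---------+#######++++++++-............
223 ....................--.....................---------+#############..............
225 ....................---.....................----------+#############............
227 ........-----.........--+-...................----------+#############...........
229 ..++###########++.............................-----------+##########+...........
231 -+#-..........-+#+-.............................----------+###..................
233 ++..............++-..............................-..............................
235 ++-............++#-.............................................................
237 -##++.....-++###-...............................................................
239 .+###+..-###+..................................................+.....-+##-..
[... 2789 characters left out ...]
, 139], [127, 138, 138], [115, 123, 122], [89, 92, 90], [82, 84, 84], [83, 83, 82], [79, 81, 81], [80, 82, 81], [82, 84, 84], [102, 109, 107], [127, 138, 135], [132, 144, 143], [133, 143, 143], [129, 139, 139]]]
[[[123, 131, 132], [126, 134, 135], [125, 132, 134], [124, 132, 131], [121, 129, 130], [123, 130, 135]], [[123, 131, 134], [124, 132, 134], [125, 133, 135], [127, 133, 135], [124, 132, 134], [123, 130, 132]], [[128, 133, 137], [91, 95, 98], [85, 86, 91], [85, 86, 89], [105, 109, 111], [121, 131, 131]], [[118, 123, 126], [86, 85, 90], [91, 88, 93], [88, 88, 93], [86, 84, 91], [119, 126, 129]], [[124, 132, 133], [97, 97, 102], [91, 92, 95], [87, 89, 93], [92, 92, 95], [124, 132, 130]]]
```

>>> send_rows(increments=[{"gripper":0.9,"linear":[-0.02,-0.03,0],"delta_rot":[0,0,0]},{"gripper":0.9,"linear":[-0.045,-0.067,0],"delta_rot":[0,0,0]},{"gripper":0.9,"linear":[-0.07,-0.105,0],"delta_rot":[0,0,0]},{"gripper":0.9,"linear":[-0.095,-0.142,-0.02],"delta_rot":[0,0,0]},{"gripper":0.9,"linear":[-0.1015,-0.1518,-0.06],"delta_rot":[0,0,0]},{"gripper":0.9,"linear":[-0.1015,-0.1518,-0.1],"delta_rot":[0,0,0]},{"gripper":0.9,"linear":[-0.1015,-0.1518,-0.135],"delta_rot":[0,0,0]},{"gripper":0.9,"linear":[-0.1015,-0.1518,-0.143],"delta_rot":[0,0,0]}])

```text
clock: 27.75
position: [0.4465, -0.3157, 0.0294]
ee_rot: [-0.005, -0.062, 0.998, 0.005]
contact_force: [-1.6, 0.7, -5.2]
width: 0.0206
gripper_force: 111.9
```

>>> send_rows(increments=[{"gripper":0.9,"linear":[0,0,-0.005],"delta_rot":[0,0,0]},{"gripper":0.9,"linear":[0,0,-0.01],"delta_rot":[0,0,0]},{"gripper":0.9,"linear":[0,0,-0.015],"delta_rot":[0,0,0]},{"gripper":0.9,"linear":[0,0,-0.015],"delta_rot":[0,0,0]}])

```text
clock: 28.15
position: [0.4507, -0.3191, 0.0209]
ee_rot: [-0.0, -0.063, 0.998, -0.0]
contact_force: [0.2, 0.4, -4.0]
width: 0.0202
gripper_force: 111.9
```

>>> send_rows(increments=[{"gripper":0.9,"linear":[0,0,-0.002],"delta_rot":[0,0,0]},{"gripper":0.9,"linear":[0,0,-0.004],"delta_rot":[0,0,0]},{"gripper":0.9,"linear":[0,0,-0.004],"delta_rot":[0,0,0]}])

```text
clock: 28.45
position: [0.4502, -0.3189, 0.0165]
ee_rot: [-0.001, -0.063, 0.998, 0.0]
contact_force: [-0.5, 0.6, -4.8]
width: 0.0205
gripper_force: 111.9
```

>>> send_rows(increments=[{"gripper":0.9,"linear":[0,0,-0.001],"delta_rot":[0,0,0]},{"gripper":0.9,"linear":[0,0,-0.002],"delta_rot":[0,0,0]},{"gripper":0.9,"linear":[0,0,-0.002],"delta_rot":[0,0,0]}])

```text
clock: 28.75
position: [0.4503, -0.3191, 0.0152]
ee_rot: [-0.001, -0.063, 0.998, -0.0]
contact_force: [-1.5, 1.6, 2.5]
width: 0.0204
gripper_force: 113.6
```

>>> send_rows(increments=[{"gripper":0.9,"linear":[0,0,-0.0005],"delta_rot":[0,0,0]},{"gripper":0.4,"linear":[0,0,0],"delta_rot":[0,0,0]},{"gripper":0.2,"linear":[0,0,0],"delta_rot":[0,0,0]},{"gripper":-0.2,"linear":[0,0,0],"delta_rot":[0,0,0]},{"gripper":-0.6,"linear":[0,0,0],"delta_rot":[0,0,0]},{"gripper":-1,"linear":[0,0,0],"delta_rot":[0,0,0]},{"gripper":-1,"linear":[0,0,0],"delta_rot":[0,0,0]}])

```text
clock: 29.45
position: [0.4502, -0.3189, 0.0143]
ee_rot: [-0.001, -0.063, 0.998, 0.0]
contact_force: [0.6, 0.1, -0.1]
width: 0.085
gripper_force: 0.0
```

>>> send_rows(increments=[{"gripper":-1,"linear":[0,0,0.03],"delta_rot":[0,0,0]},{"gripper":-1,"linear":[0,0,0.07],"delta_rot":[0,0,0]},{"gripper":-1,"linear":[0,0,0.11],"delta_rot":[0,0,0]},{"gripper":-1,"linear":[0,0,0.15],"delta_rot":[0,0,0]},{"gripper":-1,"linear":[0,0,0.19],"delta_rot":[0,0,0]},{"gripper":-1,"linear":[-0.02,0.03,0.23],"delta_rot":[0,0,0]},{"gripper":-1,"linear":[-0.03,0.04,0.255],"delta_rot":[0,0,0]},{"gripper":-1,"linear":[-0.03,0.04,0.255],"delta_rot":[0,0,0]}])

```text
clock: 30.25
position: [0.4206, -0.2787, 0.274]
ee_rot: [0.002, -0.063, 0.998, -0.003]
contact_force: [-0.4, -0.1, -0.4]
width: 0.0852
gripper_force: 0.0
```

```bash
python3 - <<'E'
from h import *
grab('side','dl');grab('scene','sl');grab('wrist','wl');s=get_state(); print(s['position'],s['width'],s['contact_force'])
im=cv2.imread('pics/wl.png');h=cv2.cvtColor(im,cv2.COLOR_BGR2HSV)
m=((im.min(2)>150)&(h[...,1]<60)).astype(np.uint8)
n,l,st,c=cv2.connectedComponentsWithStats(m)
for i in range(1,n):
    if 800<st[i,4]<4000 : print(st[i].tolist(),px('wl',*c[i],.074))
# compare d0 vs dl, s0 vs sl change blobs
for a,b in(('d0','dl'),('s0','sl')):
    d=cv2.absdiff(cv2.imread(f'pics/{a}.png'),cv2.imread(f'pics/{b}.png')).max(2)
    n,l,st,c=cv2.connectedComponentsWithStats((d>45).astype(np.uint8)); print(a,[(st[i].tolist()) for i in range(1,n) if st[i,4]>25])
# pad corners in d0: dark blob
g=cv2.imread('pics/d0.png').max(2); m=(g<45).astype(np.uint8); n,l,st,c=cv2.connectedComponentsWithStats(m)
print([(st[i].tolist(),c[i].round(1).tolist()) for i in range(1,n) if st[i,4]>300 and 220<c[i][0]<330 and 300<c[i][1]<390])
asc('dl',235,345,310,380,3)
E
```

```text
[ 0.42008693 -0.27891399  0.26867595] 0.08524054681726642 [-0.6709569  -0.47912111 -0.86585784]
[224, 233, 46, 41, 1485] [ 0.5048 -0.3136  0.074 ]
[459, 305, 99, 32, 1175] [0.5459 0.0341 0.074 ]
d0 [[46, 0, 27, 5, 102], [72, 0, 9, 7, 38], [73, 0, 187, 241, 16654], [120, 0, 17, 2, 26], [188, 29, 14, 19, 110], [92, 37, 28, 18, 223], [79, 46, 24, 31, 332], [0, 105, 19, 84, 618], [245, 134, 7, 17, 49], [143, 148, 7, 10, 45], [142, 160, 6, 15, 34], [41, 171, 23, 9, 45], [18, 172, 17, 7, 42], [63, 172, 8, 17, 60], [255, 186, 5, 14, 47], [87, 194, 11, 9, 34], [0, 197, 50, 123, 2997], [18, 210, 9, 9, 35], [0, 211, 153, 209, 7876], [333, 227, 11, 18, 72], [315, 229, 6, 16, 27], [100, 238, 16, 22, 144], [224, 249, 21, 28, 368], [334, 269, 7, 13, 62], [22, 301, 11, 23, 72], [264, 318, 12, 37, 140], [278, 318, 16, 39, 183], [183, 345, 5, 13, 37], [183, 366, 6, 14, 31]]
s0 [[122, 0, 90, 36, 1132], [81, 0, 210, 213, 10083], [373, 0, 22, 11, 196], [351, 45, 39, 51, 977], [195, 113, 8, 20, 59], [366, 151, 12, 29, 173], [214, 154, 24, 20, 111], [357, 156, 8, 22, 147], [160, 160, 14, 8, 37], [26, 192,
[... 2329 characters left out ...]
..........
364 ----------############################################################+.......................................
367 ----------#############################################################.......................................
370 ----------#############################################+---------------------.................................
373 --------..#############################################-------------------------------------------------------
376 ..........##+++++++++++++++++++++---------------------+-------------------------------------------------------
379 .................................-----------------------------------------------------------------------------
```

```bash
python3 - <<'E'
from h import *
for f in('d0','dl'):
    im=cv2.imread(f'pics/{f}.png').astype(int);b,g,r=im[...,0],im[...,1],im[...,2]
    for nm,m in(('pen',(r>g+25)&(b>g+20)),('blue',(b>r+40)&(b>g+25)),('red',(r>120)&(g<50)&(b<60)),('ringdark',(im.max(2)<100))):
        n,l,st,c=cv2.connectedComponentsWithStats(m.astype(np.uint8))
        R0={'pen':(180,260,245,285),'blue':(180,200,430,400),'red':(350,220,410,280),'ringdark':(225,195,275,315)}[nm]
        print(f,nm,[(st[i].tolist(),c[i].round(1).tolist()) for i in range(1,n) if st[i,4]>40 and R0[0]<c[i][0]<R0[2] and R0[1]<c[i][1]<R0[3]])
asc('dl',215,275,245,312,3)
asc('sl',255,305,225,265,1)
E
```

```text
d0 pen [([185, 271, 42, 5, 157], [205.7, 273.2])]
d0 blue [([216, 228, 48, 14, 366], [239.7, 233.3]), ([394, 267, 14, 14, 145], [400.4, 273.3])]
d0 red [([371, 234, 26, 23, 266], [385.0, 246.3])]
d0 ringdark [([233, 203, 25, 17, 147], [245.2, 210.8]), ([215, 235, 50, 15, 505], [240.4, 242.8]), ([233, 285, 30, 22, 204], [247.1, 296.0])]
dl pen [([184, 271, 43, 5, 160], [205.6, 273.2])]
dl blue [([243, 228, 21, 11, 180], [252.9, 232.5]), ([394, 267, 14, 14, 147], [400.4, 273.3])]
dl red [([372, 235, 25, 23, 189], [385.6, 247.6])]
dl ringdark [([233, 298, 25, 9, 49], [246.6, 302.9])]
245 ##++++++#########++++++##########################+-.........
248 +################+++#++######+--------------------..........
251 .--------+#######+#++++#####+--------------------...........
254 .-----------+###############+--------------------...........
257 ...----------###############+--------------.................
260 .............+##############+...............................
263 .............###############+-..............................
266 ..............+##############+-......................
[... 2482 characters left out ...]
-----.........-###+-....................
253 .------------------.....--+--.....................
254 -----------------------------.....................
255 -----------------------------.....................
256 -----------------------------.....................
257 -----------------------------.....................
258 -----------------------------.....................
259 -----------------------------.....................
260 -----------------------------.............--......
261 -----------------------------...........----......
262 -----------------------------..........-++++.....-
263 -----------------------------..-........-+-....---
264 ----------------------------.--.............------
```

```bash
python3 -c "
from rig import sign_off
print(sign_off())"
```

```text
the job is handed in; nothing more can be done
None
```

I handed the job in, with no verdict returned: the last camera checks show a closed ring on axle b (the only axle with a roller), the pin flush in its boss, the pliers leaning slightly in the tidy, the mallet on its head on the pad, and the spare ring on the desk; the pen, mouse and sanitiser showed no movement, and I did not compare the calculator or grease tin, while the gripper partly hid the stapler.

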